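Prop the finisher's hood open, tip out its tub and collect the brass fittings

ROBOT

A 6-joint arm with a two-finger parallel gripper is mounted at the origin on the work surface. World frame = base frame: x ahead of the robot, y to its left, z up, the work surface at z = 0. Lengths are in m, angles in rad, forces in N, time in s.
With the tool pointing down it reaches from about 0.375 to 0.9 m from the base axis. Payload 3.1 kg.
Tool frame: the origin (TCP) lies on the centre line of the jaws, within the pads' length; the fingertips stand 11 mm ahead of it and the grasp point (between the pads) lies 8 mm behind it; x points along the fingers, y is the direction in which the jaws open and shut, and the axes are right-handed (so a half turn about x gives the same grasp; the last joint's range is limited). The gripper opens to 85 mm and grips with 20 to 120 N. Pads are 22 mm wide; open, the fingers measure 114 mm over their backs; the gripper's body (76 mm by 85 mm) begins 54 mm behind the grasp point. The pads swing forward as they close: fully open they stand 13 mm farther back than shut.
Start: joints at [-1.472, 0.527, 1.433, -0, 1.181, -0.178], TCP at [0.171, -0.601, 0.242] pointing down, gripper open.
Joint ranges: [-3.08, 3.08], [-0.75, 2.2], [0.22, 2.44], [-1.43, 4.57], [0, 2.65], [-2.85, 2.85]. Speed limits (rad/s): [2.79, 2.79, 3.14, 3.14, 3.14, 3.14].

INTERFACE

Orientations are given as a rotation vector (axis times angle).
In Python, from rig import get_obs, camera, finish_job gives the robot as it stands. The module is installed in compiled form; this text tells all that it offers.
- The arm moves only by the tool move_arm, never from a script. Its argument "commands" is a list of rows, each an object with "linear": the shift along the tool's x, y, z in mm, a list of three; "rot": the turn, a rotation vector about the tool's x, y, z in degrees, a list of three; "jaw": the finger opening in mm, from 0 to 85.4. A call has 1 to 20 rows; each row shifts and turns the commanded pose from where the row before left it, along the tool's axes as they then stand; what a row does not reach is not made up. A row lasts 1/12 s, in which the tool goes at most 41.7 mm and 7.16 degrees, less where a joint would pass 70% of its speed; a pose out of reach is approached as far as the arm can. A call with a gripper value outside its range is refused whole. The fingers move at their own pace and stop on an object; the grip force is fixed at half the most. Time passes only in rows, so rows that do not move let the fingers close. It gives the time, the measured TCP pose, the force and the opening at its end, in the units of the state.
- get_obs(): the state, without advancing time (a new reading comes with each control period).
- camera(name): name is "side" or "top" or "wrist"; returns a dict with "image" (480x640x3 uint8, blue, green, red), "camera_matrix" (3x3 intrinsics, pixels), "T" (4x4, takes a point from camera to world coordinates); the wrist camera has in their place "hand_eye" (4x4, takes a point from camera to tool coordinates, whose origin is the TCP and whose axes are the tool frame's). Camera axes: x right, y up, looking along -z (the intrinsics and any distortion apply to the point x, -y, -z); pixel columns grow to the right and rows downward; lengths in m; the calibration is good to about 2 mm. A picture is of the moment at which its call begins: read the wrist's pose just before it. There is no depth.
- finish_job(): hands the job in, once; it reports no verdict.
The state is a dict: "t": time; "q": joint angles; "dq": joint speeds; "joint_torque": joint torques, N m; "eef_pos": TCP position; "tcp_rot": TCP orientation; "force": force on the tool from outside, world axes, zero at the start; "moment": the same for the moment, N m; "opening": opening from 0.0 (shut) to 1.0 (fully open).
Only numpy, scipy, OpenCV 4.12 (cv2) and the standard library are available. Lean on these libraries where they do the work, as an engineer would, in place of code of your own. Each camera call takes 0.05 s, during which the arm holds its last target.

TASK

The tub finisher has stopped: lift its blue hood right up to its stop, where it stays by itself, swing the yellow-sleeved prop rod up and let the hood down so that the rod's tip sits in the yellow socket and holds it open. Only then tip the tub forward with its crank until everything has slid out into the catch pan, and crank it back upright. Put every brass fitting into the ivory tray, leave the white ceramic chips in the pan and the hood propped open, and do not disturb the vial, the jar or the screwdriver.

Things in the scene. Friction and masses are not known exactly. Their poses are not given: they have to be found in the camera images.
- finisher: bench tub finisher, fixed: cream housing, steel catch pan in front. Origin on the bench under its middle, z up; front (pan side) towards its -y, motor box and hood hinge at +y. Side walls 58 mm high (outer faces x = +-81 mm, y -100 to 85 mm), motor box 96 mm high (y 85 to 130 mm), front wall 64 mm high at y = -97 mm, bearing blocks 98 mm high beside the tub's lip (x = +-86, y = -90 mm)
- pan_mid (a point): middle of the flat floor of the catch pan, at (0, -225, 4) mm in the finisher's frame, axes as the finisher's. The pan's inside reaches 100 mm either way in x and from the foot of a 46-degree steel chute (which starts under the tub's lip and ends at finisher y = -155 mm) to a wall at y = -294 mm; pan walls stand 16 mm above the bench, floor 4 mm above the bench. What slides off the tub's lip runs down the chute into it
- hood (a joint): angle of the blue clear hood, rad: 0 shut (level), grows as its front edge is lifted about the hinge, stop at 1.62 (just past upright). Mass 0.42 kg, light: under 3 N at the handle. The hinge is a little stiff and keeps the hood up by itself only near its stop, above about 1.5 rad; lower than that it falls shut unless the prop rod carries it. It rests on the prop rod at about 1.26 rad
- hood_handle (a point): middle of the hood's steel bar handle, a round bar 12 mm thick and 90 mm long, parallel to the finisher's x; it stands 45 mm off the hood's front edge in the plane of the hood, on a leg at each end, so it can be pinched from above and turns between the fingers. 235 mm from the hinge axis; shut, it is 98 mm above the bench
- hood_hinge (a point): point on the hood's hinge axis, at (0, 85, 110) mm in the finisher's frame; the axis is parallel to the finisher's x. The hood is 172 mm wide, 190 mm from hinge to front edge, with 54 mm deep sides and front
- hood_socket (a point): seat of the yellow flared socket for the rod's tip, on a lug outside the hood's +x side: 130 mm from the hinge axis along the hood and 12 mm in from its top plane. Its mouth is on the hood's inner side, 36 mm wide, narrowing to the seat. Where prop_tip comes to lie when the rod is in its socket
- prop (a joint): angle of the prop rod, rad: about 0 to 0.2 lying down (pointing to the rear), grows as its tip is swung up, stop at 0.945. The pivot is a little stiff: the rod stays where it is left. With the rod at its stop, a hood let down from above comes to rest with the rod's tip in the socket
- prop_pivot (a point): pivot of the prop rod, outside the housing's +x side, at (116, -85, 70) mm in the finisher's frame; its axis is parallel to the finisher's x. Lying down the rod points to the finisher's +y
- prop_grip (a point): middle of the rod's yellow sleeve (14 mm thick, 50 mm long along the rod), 61 mm from the pivot. The rod is steel, 9 mm thick, 30 mm clear of the housing's side wall, with free air below it; the point's y axis runs along the rod to its tip
- prop_tip (a point): centre of the round black tip (14 mm) of the prop rod, 199 mm from the pivot
- tub (a joint): tipping angle of the steel tub, rad: 0 upright; grows as its rear rises and it tips forward over its front lip, towards the pan; stop at 2.1. Stays where it is left. From about 1.7 on the tub empties, into the chute and pan. The tub is open at the top, 140 mm wide (x), its floor 66 mm long (y) and 30 mm above the bench, 54 mm deep, with a sloping front; it stands under the hood
- crank_grip (a point): middle of the tub's black crank handle, a round bar 16 mm thick and 56 mm long, parallel to the finisher's x, outside the housing's -x side (at finisher x = -134 mm). 110 mm from tub_axis; with the tub upright it lies 63 mm behind (+y) and 90 mm above that axis, and it goes up and over to the front as the tub tips. The steel arm that carries it is on its +x end. It can be pinched from above and turns between the fingers
- tub_axis (a point): middle of the axis on which the tub tips, parallel to the finisher's x, along the tub's front lip, at (0, -90, 85) mm in the finisher's frame
- bin: loose ivory plastic tray for the finished fittings, outside 115 mm (its x) by 205 mm (its y) by 28 mm high, walls and floor 4 mm. Origin in the middle of its underside, z up
- part_1_mid (a point): centre of a brass fitting, a solid block 22 x 22 x 28 mm (28 along its z) with dark bores, about 80 g; at first it stands in the tub. Three to five of the five are there
- part_2_mid (a point): centre of a brass fitting, a solid block 22 x 22 x 28 mm (28 along its z) with dark bores, about 80 g; at first it stands in the tub. Three to five of the five are there
- part_3_mid (a point): centre of a brass fitting, a solid block 22 x 22 x 28 mm (28 along its z) with dark bores, about 80 g; at first it stands in the tub. Three to five of the five are there
- part_4_mid (a point): centre of a brass fitting, a solid block 22 x 22 x 28 mm (28 along its z) with dark bores, about 80 g; at first it stands in the tub. Three to five of the five are there
- part_5_mid (a point): centre of a brass fitting, a solid block 22 x 22 x 28 mm (28 along its z) with dark bores, about 80 g; at first it stands in the tub. Three to five of the five are there
- chip_1_mid (a point): centre of a white ceramic finishing chip, a triangular prism, 27 mm sides, 14 mm thick, 20 g; at first it lies in the tub
- chip_2_mid (a point): centre of a white ceramic finishing chip, a triangular prism, 27 mm sides, 14 mm thick, 20 g; at first it lies in the tub
- vial: bystander: glass vial with a magenta cap, 25 mm thick, 56 mm tall, standing on the bench; origin at its foot
- jar: bystander: amber jar, 48 mm thick, 62 mm tall, standing on the bench; origin at its foot
- driver: bystander: blue screwdriver, 150 mm long, lying on the bench; origin under its middle
There are look-alikes about, which are no part of the job. What is meant by the bin is not green or red, and is the larger of those in its own colour.

How it is judged:
By the outcome, as a careful person would: the job done as asked, in the order asked, and still so for the second after the job is handed in, with the robot touching nothing.
Of part_1, part_2, part_3, part_4, part_5 only 3 to 5 are there at a start; the rules pass over those that are not, and their reading is None.
At some moment in a run one of bin, part_1, part_2, part_3, part_4, part_5 may be knocked a few centimetres aside while the robot is not near it.
Once in a run the grip may slacken for a moment while it holds something.
It also fails if it takes over 210 s, if anything falls off the work surface, if the arm or the gripper's body presses on something with over 40 N, if the wrist force passes 120 N, or if a joint passes its speed limit or range.

## Working session

There is one attempt and no reset: what is moved stays moved. The work goes in short steps, Python scripts to look and compute and a tool call to move; the robot and the scene stay as the last step left them, time stands still between calls to the robot, and variables do not carry over. Pictures are saved under pics/ and viewed, and the job is handed in when it is done.

Besides the shell and the picture viewer there is one more tool, called after "Request:" as name([rows], argument=value, ...), one row to a line, values as JSON. move_arm: Moves the arm, as the interface text tells. Its arguments: {"type":"object","properties":{"commands":{"type":"array"}},"required":["commands"]}

```bash
mkdir -p pics; cat > h.py <<'E'
import numpy as np, cv2, sys
from rig import get_obs, camera
from scipy.spatial.transform import Rotation as R
def snap(names,tag):
    out={}
    for n in names:
        o=get_obs(); c=camera(n); 
        cv2.imwrite(f'pics/{tag}_{n}.png',c['image'])
        if n=='wrist':
            T=np.eye(4);T[:3,:3]=R.from_rotvec(o['tcp_rot']).as_matrix();T[:3,3]=o['eef_pos']
            W=T@c['hand_eye']
        else: W=c['T']
        np.savez(f'pics/{tag}_{n}.npz',K=c['camera_matrix'],W=W,img=c['image'])
        out[n]=(c['camera_matrix'],W,c['image'])
    return out
def load(f):
    d=np.load(f'pics/{f}.npz'); return d['K'],d['W'],d['img']
def ray(f,px):
    K,W,_=load(f); u,v=px
    p=np.linalg.inv(K)@[u,v,1]; d=np.array([p[0],-p[1],-p[2]]); d=W[:3,:3]@d
    return W[:3,3],d/np.linalg.norm(d)
def onz(f,px,z):
    o,d=ray(f,px); return o+d*(z-o[2])/d[2]
def proj(f,P):
    K,W,_=load(f); p=np.linalg.inv(W)@np.append(P,1); q=K@[p[0],-p[1],-p[2]]; return q[:2]/q[2]
def tri(*obs):
    A=np.zeros((3,3));b=np.zeros(3)
    for f,px in obs:
        o,d=ray(f,px);M=np.eye(3)-np.outer(d,d);A+=M;b+=M@o
    X=np.linalg.solve(A,b)
    return X,[np.linalg.norm(proj(f,X)-np.array(px)) for f,px in obs]
def crop(f,x0,y0,x1,y1,s,name):
    im=load(f)[2][y0:y1,x0:x1]; cv2.imwrite(f'pics/{name}.png',cv2.resize(im,None,fx=s,fy=s,interpolation=cv2.INTER_CUBIC))
E
python3 - <<'E'
from h import *
o=get_obs();print({k:np.round(v,3) for k,v in o.items()})
r=snap(['side','top','wrist'],'a')
for n in r: print(n,r[n][0].round(1),r[n][1].round(3)); print(camera(n).keys()) if n=='side' else 0
E
```

```text
{'t': np.float64(0.0), 'q': array([-1.473,  0.528,  1.434, -0.   ,  1.181, -0.178]), 'dq': array([-0.001, -0.001,  0.002,  0.002, -0.001,  0.001]), 'joint_torque': array([-0.0000e+00, -4.4235e+01, -1.7803e+01, -0.0000e+00,  8.0000e-03,
        0.0000e+00]), 'eef_pos': array([ 0.171, -0.601,  0.241]), 'tcp_rot': array([ 2.074,  0.291, -2.074]), 'force': array([-0.163,  0.561,  0.391]), 'moment': array([ 0.012, -0.014, -0.008]), 'opening': np.float64(1.001)}
side [[521.3   0.  316.3]
 [  0.  521.3 230.1]
 [  0.    0.    1. ]] [[-0.974  0.114 -0.195  0.268]
 [-0.225 -0.548  0.805  0.865]
 [-0.015  0.829  0.56   0.85 ]
 [ 0.     0.     0.     1.   ]]
dict_keys(['image', 'camera_matrix', 'T'])
top [[606.2   0.  314.4]
 [  0.  606.2 231. ]
 [  0.    0.    1. ]] [[-0.025  0.975 -0.22   0.204]
 [-1.    -0.025  0.003 -0.156]
 [-0.003  0.22   0.976  1.533]
 [ 0.     0.     0.     1.   ]]
wrist [[389.4   0.  319.1]
 [  0.  389.4 239.7]
 [  0.    0.    1. ]] [[ 0.273  0.926  0.261  0.236]
 [-0.962  0.263  0.073 -0.582]
 [-0.001 -0.271  0.963  0.372]
 [ 0.     0.     0.     1.   ]]
```

View pics/a_top.png

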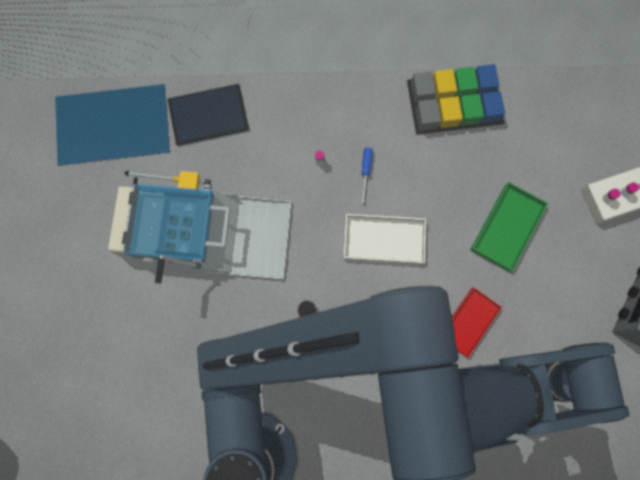

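View pics/a_side.png

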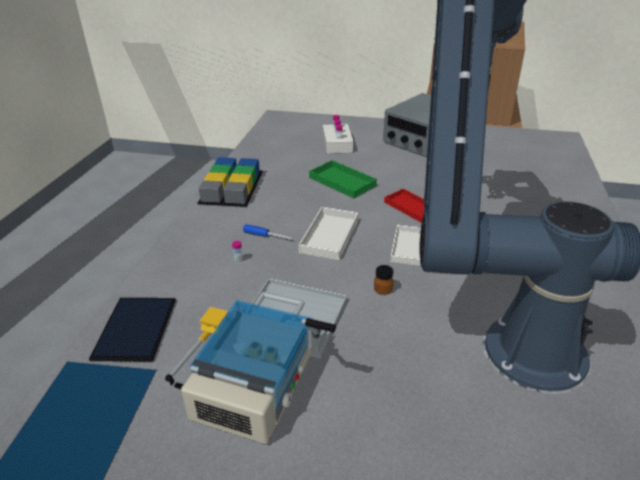

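View pics/a_wrist.png

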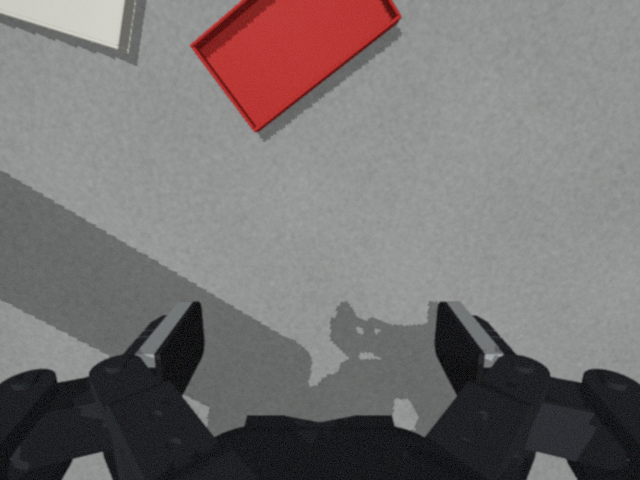

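```bash
python3 - <<'E'
from h import *
crop('a_top',100,150,310,300,3.8,'c1')
crop('a_side',150,260,370,450,3.6,'c2')
crop('a_top',300,130,560,290,3,'c3')
E
```

```text
(no output)
```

View pics/c1.png

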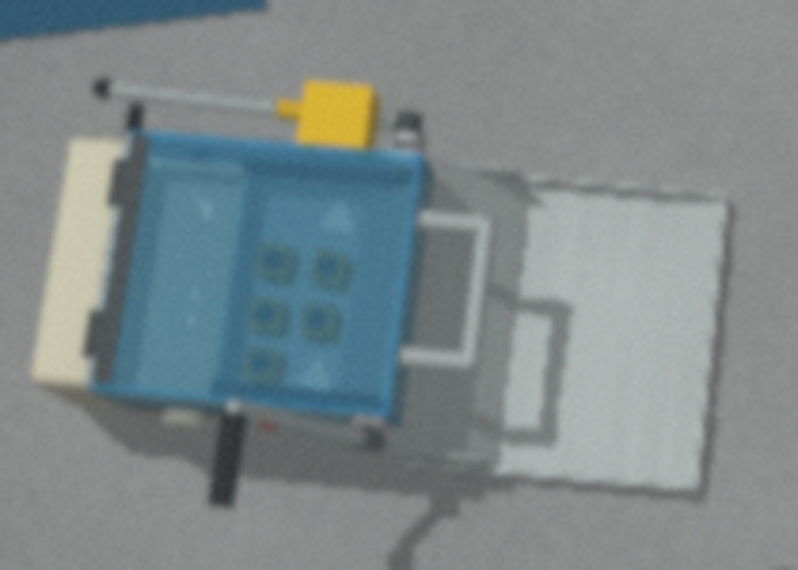

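View pics/c2.png

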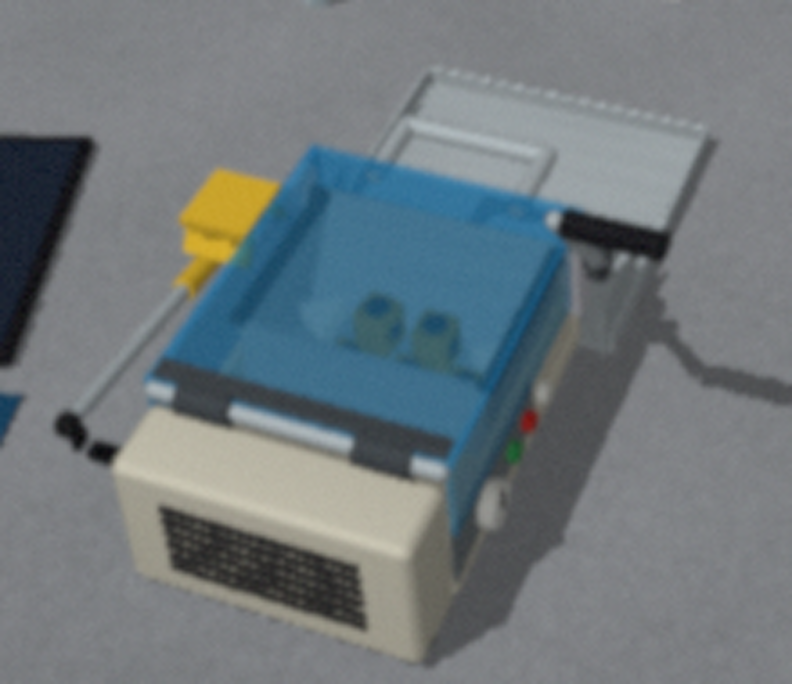

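View pics/c3.png

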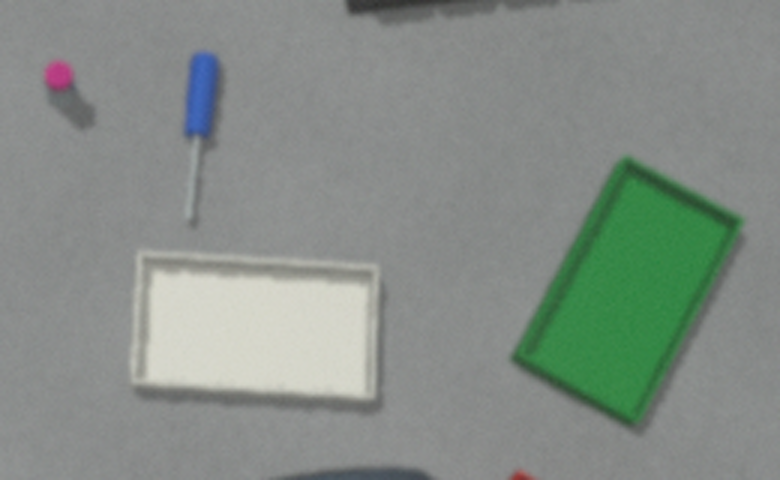

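```bash
cat > fit.py <<'E'
from h import *
from scipy.optimize import least_squares
t=lambda u,v:(100+u/3.8,150+v/3.8)
s=lambda u,v:(150+u/3.6,260+v/3.6)
C=[('a_top',t(729,198),(102,-296,16)),('a_top',t(701,494),(-102,-296,16)),
('a_top',t(481,220),(43,-150,98)),('a_top',t(466,357),(-43,-150,98)),('a_top',t(228,462),(-134,-27,175)),
('a_side',s(433,71),(102,-296,16)),('a_side',s(708,131),(-102,-296,16)),
('a_side',s(409,125),(43,-150,98)),('a_side',s(548,153),(-43,-150,98)),('a_side',s(614,232),(-134,-27,175)),
('a_top',t(71,140),(81,130,96)),('a_top',t(33,380),(-81,130,96)),]
def X(p,P):
    c,sn=np.cos(p[2]),np.sin(p[2]); P=np.array(P)/1000.
    return np.array([c*P[0]-sn*P[1]+p[0],sn*P[0]+c*P[1]+p[1],P[2]+p[3]])
f=lambda p:np.concatenate([proj(f_,X(p,P))-np.array(px) for f_,px,P in C]+[[p[3]*300]])
r=least_squares(f,[.57,.17,0,0],loss='soft_l1')
print(r.x,np.degrees(r.x[2])); print(f(r.x)[:-1].reshape(-1,2).round(1))
np.save('fin.npy',r.x)
E
python3 fit.py; python3 - <<'E'
from h import *
print(tri(('a_top',(100+102/3.8,150+88/3.8)),('a_side',(150+68/3.6,260+424/3.6))))
# bin corners, z=28
for u,v in [(140,253),(380,265),(375,402),(133,388)]:
    print(onz('a_top',(300+u/3,130+v/3),0.028).round(3))
print('vial',onz('a_top',(300+59/3,130+76/3),0.056).round(3))
print('driver',onz('a_top',(300+205/3,130+55/3),0.01).round(3),onz('a_top',(300+190/3,130+222/3),0.005).round(3))
print('jar',onz('a_top',(307,309),.062),onz('a_side',(384,273),.062))
E
```

```text
[ 0.5598648   0.20304972 -0.11983641 -0.00195966] -6.866120794387008
[[-0.2 -0.6]
 [-1.2 -0.8]
 [ 2.   2.4]
 [ 1.5  0.6]
 [ 0.1  0.5]
 [-0.7 -1.7]
 [ 0.2 -1.1]
 [ 0.8 -0.2]
 [-1.2  0.7]
 [ 1.2  1.1]
 [-0.2 -1.3]
 [-1.3 -0.6]]
(array([0.68752991, 0.30331027, 0.09302881]), [np.float64(0.08124882805205703), np.float64(0.11067690883002605)])
[ 0.584 -0.244  0.028]
[ 0.568 -0.448  0.028]
[ 0.45  -0.436  0.028]
[ 0.468 -0.234  0.028]
vial [ 0.735 -0.179  0.056]
driver [ 0.768 -0.309  0.01 ] [ 0.617 -0.29   0.005]
jar [ 0.34213786 -0.13731767  0.062     ] [ 0.34148818 -0.12254063  0.062     ]
```

```bash
cat >> h.py <<'E'
FP=np.load('fin.npy') if __import__('os').path.exists('fin.npy') else None
def RF():
    return R.from_euler('z',FP[2]).as_matrix()
def F(x,y,z): return RF()@np.array([x,y,z])/1000.+np.array([FP[0],FP[1],0])
def invF(P): return RF().T@(np.array(P)-np.array([FP[0],FP[1],0]))*1000
def tilt(ysgn,t=0):
    # tool pointing down, tool y = ysgn*finisher y ; 
    x=np.array([0,0,-1.]);y=RF()@np.array([0,ysgn,0.]);return np.array([x,y,np.cross(x,y)]).T
def pose():
    o=get_obs(); return np.array(o['eef_pos']),R.from_rotvec(o['tcp_rot']).as_matrix()
def delta(Pt,Rt=None):
    P,M=pose(); d=M.T@(np.array(Pt)-P)*1000
    r=np.degrees(R.from_matrix(M.T@Rt).as_rotvec()) if Rt is not None else 0
    return d.round(1),np.round(r,2)
E
python3 - <<'E'
from h import *
P,M=pose();print(P,M.round(4));print(get_obs()['q'])
for s in(1,-1): print(delta(P,tilt(s)))
for n,f in dict(handle=(0,-150,98),up=(0,85,345),grip=(116,-24,77),crank=(-134,-27,175),crankend=(-134,-200,94),pan=(0,-225,4)).items(): print(n,F(*f).round(3))
E
```

```text
[ 0.170764   -0.60077822  0.24168023] [[-2.000e-04  2.733e-01 -9.619e-01]
 [ 1.400e-03 -9.619e-01 -2.733e-01]
 [-1.000e+00 -1.300e-03 -2.000e-04]]
[-1.47252232e+00  5.28150377e-01  1.43342260e+00 -2.20838524e-05
  1.18138569e+00 -1.78488636e-01]
(array([0., 0., 0.]), array([-1.5728e+02, -1.1000e-01,  0.0000e+00]))
(array([0., 0., 0.]), array([22.72,  0.  ,  0.08]))
handle [0.542 0.054 0.098]
up [0.57  0.287 0.345]
grip [0.672 0.165 0.077]
crank [0.424 0.192 0.175]
crankend [0.403 0.021 0.094]
pan [ 0.533 -0.02   0.004]
```

Request:
move_arm([
  {"linear":[0,-15,-15],"rot":[0,0,0],"jaw":85},
  {"linear":[0,-28,-28],"rot":[0,0,0],"jaw":85},
  {"linear":[0,-28,-28],"rot":[0,0,0],"jaw":85},
  {"linear":[0,-28,-28],"rot":[0,0,0],"jaw":85},
  {"linear":[0,-28,-28],"rot":[0,0,0],"jaw":85},
  {"linear":[0,-28,-28],"rot":[0,0,0],"jaw":85},
  {"linear":[0,-28,-28],"rot":[0,0,0],"jaw":85},
  {"linear":[0,-28,-28],"rot":[0,0,0],"jaw":85},
  {"linear":[0,-28,-28],"rot":[0,0,0],"jaw":85},
  {"linear":[0,-28,-28],"rot":[0,0,0],"jaw":85},
  {"linear":[0,-28,-28],"rot":[0,0,0],"jaw":85},
  {"linear":[0,-28,-28],"rot":[0,0,0],"jaw":85},
  {"linear":[0,-28,-28],"rot":[0,0,0],"jaw":85},
  {"linear":[0,-28,-28],"rot":[0,0,0],"jaw":85},
  {"linear":[0,-28,-28],"rot":[0,0,0],"jaw":85},
  {"linear":[0,-28,-28],"rot":[0,0,0],"jaw":85},
  {"linear":[0,-28,-28],"rot":[0,0,0],"jaw":85},
  {"linear":[0,-28,-28],"rot":[0,0,0],"jaw":85},
  {"linear":[0,-18,-18],"rot":[0,0,0],"jaw":85},
  {"linear":[0,0,0],"rot":[0,0,0],"jaw":85},
])

```text
t: 1.87
eef_pos: [0.5236, 0.0316, 0.2424]
tcp_rot: [2.074, 0.295, -2.068]
force: [1.0, -0.1, -0.2]
opening: 0.994
```

Request:
move_arm([
  {"linear":[0,0,0],"rot":[-7,0,0],"jaw":50},
  {"linear":[0,0,0],"rot":[-7,0,0],"jaw":50},
  {"linear":[0,0,0],"rot":[-7,0,0],"jaw":50},
  {"linear":[0,0,0],"rot":[-7,0,0],"jaw":50},
  {"linear":[0,0,0],"rot":[-7,0,0],"jaw":50},
  {"linear":[0,0,0],"rot":[-7,0,0],"jaw":50},
  {"linear":[0,0,0],"rot":[-7,0,0],"jaw":50},
  {"linear":[0,0,0],"rot":[-7,0,0],"jaw":50},
  {"linear":[0,0,0],"rot":[-7,0,0],"jaw":50},
  {"linear":[0,0,0],"rot":[-7,0,0],"jaw":50},
  {"linear":[0,0,0],"rot":[-7,0,0],"jaw":50},
  {"linear":[0,0,0],"rot":[-7,0,0],"jaw":50},
  {"linear":[0,0,0],"rot":[-7,0,0],"jaw":50},
  {"linear":[0,0,0],"rot":[-7,0,0],"jaw":50},
  {"linear":[0,0,0],"rot":[-7,0,0],"jaw":50},
  {"linear":[0,0,0],"rot":[-7,0,0],"jaw":50},
  {"linear":[0,0,0],"rot":[-7,0,0],"jaw":50},
  {"linear":[0,0,0],"rot":[-7,0,0],"jaw":50},
  {"linear":[0,0,0],"rot":[-7,0,0],"jaw":50},
  {"linear":[0,0,0],"rot":[-7,0,0],"jaw":50},
])

```text
t: 3.53
eef_pos: [0.5208, 0.0268, 0.2422]
tcp_rot: [0.326, 1.547, -0.327]
force: [-0.2, 0.3, -0.5]
opening: 0.588
```

```bash
python3 - <<'E'
from h import *
o=get_obs();print(o['t'],o['q'].round(3),o['eef_pos'])
snap(['wrist'],'b')
print(delta(F(0,-150,200),tilt(1)))
for n,f in dict(h0=(-45,-150,98),h1=(45,-150,98)).items(): print(n,proj('b_wrist',F(*f)))
E
```

```text
3.5333 [-0.163  0.389  1.69  -0.     1.063 -1.318] [0.52078177 0.02680651 0.24215236]
(array([42.2, 33.5,  8.4]), array([-16.75,  -0.04,   0.02]))
h0 [348.73334809 181.82968861]
h1 [380.88514094 295.01227018]
```

View pics/b_wrist.png

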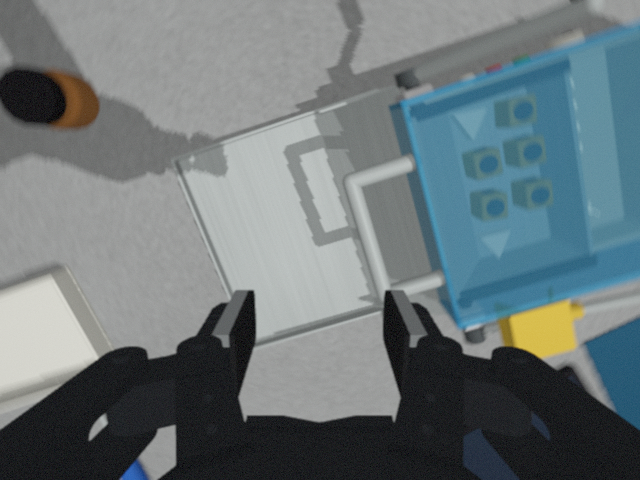

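```bash
sed -i "s/^def X/C+=[('b_wrist',(352,184),(-43,-150,98)),('b_wrist',(379,289),(43,-150,98)),('b_wrist',(180,163),(-102,-296,16))]\ndef X/; s/p\[3\]\*300/p[3]*3000/" fit.py; python3 fit.py; python3 - <<'E'
from h import *
print(delta(F(0,-150,200),tilt(1)), delta(F(0,-150,98),tilt(1)))
E
```

```text
[ 5.59562941e-01  2.04397940e-01 -1.16854081e-01 -1.97208609e-04] -6.695245672252837
[[ -0.9  -1. ]
 [ -1.6  -1.1]
 [  1.3   2.2]
 [  0.9   0.5]
 [ -0.5   0.5]
 [ -1.2  -1.9]
 [ -0.1  -1.4]
 [  0.5  -0.4]
 [ -1.4   0.4]
 [  1.2   0.8]
 [ -1.1  -1.3]
 [ -2.   -0.4]
 [ -0.9   0. ]
 [  3.    3.1]
 [-10.2  -5.9]]
(array([42.2, 34.7,  8. ]), array([-16.92,  -0.04,   0.02])) (array([144.2,  34.8,   8.1]), array([-16.92,  -0.04,   0.02]))
```

Request:
move_arm([
  {"linear":[0,0,0],"rot":[-5.7,0,0],"jaw":45},
  {"linear":[0,0,0],"rot":[-5.7,0,0],"jaw":45},
  {"linear":[0,0,0],"rot":[-5.6,0,0],"jaw":45},
  {"linear":[0,0,0],"rot":[0,0,0],"jaw":45},
  {"linear":[0,0,0],"rot":[0,0,0],"jaw":45},
])

```text
t: 4.0
eef_pos: [0.5211, 0.0271, 0.2422]
tcp_rot: [0.101, 1.569, -0.101]
force: [0.0, 0.5, -0.5]
opening: 0.525
```

```bash
python3 - <<'E'
from h import *
print(delta(F(0,-150,98),tilt(1)))
E
```

```text
(array([144.2,  30.8,  17.3]), array([-0.7 , -0.02,  0.01]))
```

Request:
move_arm([
  {"linear":[10,15,8],"rot":[-0.7,0,0],"jaw":32},
  {"linear":[15,16,9],"rot":[0,0,0],"jaw":32},
  {"linear":[25,0,0],"rot":[0,0,0],"jaw":32},
  {"linear":[25,0,0],"rot":[0,0,0],"jaw":32},
  {"linear":[0,0,0],"rot":[0,0,0],"jaw":32},
  {"linear":[0,0,0],"rot":[0,0,0],"jaw":32},
])

```text
t: 4.5
eef_pos: [0.5408, 0.0563, 0.1663]
tcp_rot: [0.09, 1.573, -0.09]
force: [0.4, -0.4, 0.7]
opening: 0.376
```

```bash
python3 - <<'E'
from h import *
print(delta(F(0,-150,98),tilt(1)))
snap(['wrist'],'c')
E
```

```text
(array([68.3, -0.7,  1.6]), array([ 0.13, -0.21,  0.01]))
```

View pics/c_wrist.png

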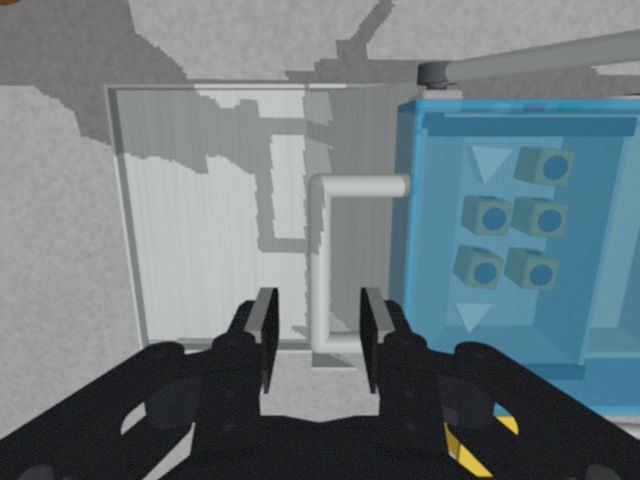

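The bar (x≈320, rows 183–340) runs midway between the fingers; descending.

Request:
move_arm([
  {"linear":[25,0,0],"rot":[0,0,0],"jaw":32},
  {"linear":[25,0,1],"rot":[0,0,0],"jaw":32},
  {"linear":[18,0,0],"rot":[0,0,0],"jaw":32},
  {"linear":[8,0,0],"rot":[0,0,0],"jaw":32},
  {"linear":[0,0,0],"rot":[0,0,0],"jaw":32},
  {"linear":[0,0,0],"rot":[0,0,0],"jaw":5},
  {"linear":[0,0,0],"rot":[0,0,0],"jaw":5},
  {"linear":[0,0,0],"rot":[0,0,0],"jaw":5},
  {"linear":[0,0,0],"rot":[0,0,0],"jaw":5},
  {"linear":[0,0,0],"rot":[0,0,0],"jaw":5},
])

```text
t: 5.38
eef_pos: [0.5442, 0.0559, 0.093]
tcp_rot: [0.088, 1.565, -0.089]
force: [-0.5, -2.1, 7.3]
opening: 0.115
```

```bash
python3 - <<'E'
from h import *
print(invF(pose()[0]))
# arc increments: y,z about hinge (85,110), r 235, from -0.051 up to 1.575
a=np.linspace(-.051,1.575,22)
y=85-235*np.cos(a);z=110+235*np.sin(a)
print(np.c_[-np.diff(z),np.diff(y)].round(1).tolist())
E
```

```text
[   2.02169024 -149.31614948   92.95139992]
[[-18.2, -0.2], [-18.2, 1.2], [-18.0, 2.6], [-17.8, 4.0], [-17.4, 5.3], [-16.9, 6.7], [-16.4, 7.9], [-15.7, 9.2], [-14.9, 10.4], [-14.1, 11.5], [-13.2, 12.6], [-12.1, 13.5], [-11.1, 14.4], [-9.9, 15.3], [-8.7, 16.0], [-7.4, 16.6], [-6.1, 17.1], [-4.8, 17.5], [-3.4, 17.9], [-2.0, 18.1], [-0.6, 18.2]]
```

Request:
move_arm([
  {"linear":[-9,0,0],"rot":[0,0,0],"jaw":5},
  {"linear":[-9,0,0],"rot":[0,0,0],"jaw":5},
  {"linear":[-18,1,0],"rot":[0,0,0],"jaw":5},
  {"linear":[-18,3,0],"rot":[0,0,0],"jaw":5},
  {"linear":[-18,4,0],"rot":[0,0,0],"jaw":5},
  {"linear":[-17,5,0],"rot":[0,0,0],"jaw":5},
  {"linear":[-17,7,0],"rot":[0,0,0],"jaw":5},
  {"linear":[-16,8,0],"rot":[0,0,0],"jaw":5},
  {"linear":[-16,9,0],"rot":[0,0,0],"jaw":5},
  {"linear":[-15,10,0],"rot":[0,0,0],"jaw":5},
])

```text
t: 6.22
eef_pos: [0.5491, 0.1001, 0.2467]
tcp_rot: [0.082, 1.566, -0.093]
force: [3.3, -7.7, -0.3]
opening: 0.112
```

```bash
cat > arc.py <<'E'
from h import *
p=invF(pose()[0]);print(p,get_obs()['force'])
y,z=p[1],p[2]+8
print('r',np.hypot(85-y,z-110),'hood',np.arctan2(z-110,85-y)+.051,'tgt up',delta(F(0,85,337))[0])
E
python3 arc.py; python3 -c "
from h import *
snap(['side'],'d');crop('d_side',100,150,420,450,2.5,'d1')"
```

```text
[   1.78045064 -104.82429623  246.73292088] [ 3.3424821  -7.69027746 -0.32576713]
r 238.70668575878113 hood 0.7024262272846362 tgt up [-91.5 189.3  -0.4]
```

View pics/d1.png

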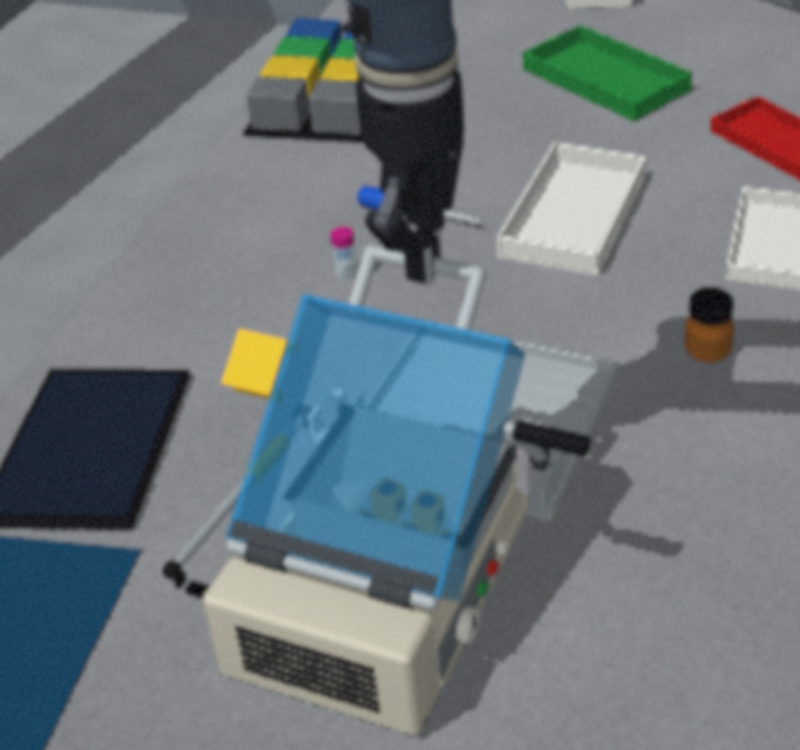

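Request:
move_arm([
  {"linear":[-13,12,0],"rot":[0,0,0],"jaw":5},
  {"linear":[-13,13,0],"rot":[0,0,0],"jaw":5},
  {"linear":[-12,13,0],"rot":[0,0,0],"jaw":5},
  {"linear":[-11,14,0],"rot":[0,0,0],"jaw":5},
  {"linear":[-10,15,0],"rot":[0,0,0],"jaw":5},
  {"linear":[-9,16,0],"rot":[0,0,0],"jaw":5},
  {"linear":[-7,17,0],"rot":[0,0,0],"jaw":5},
  {"linear":[-6,17,0],"rot":[0,0,0],"jaw":5},
  {"linear":[-5,17,0],"rot":[0,0,0],"jaw":5},
  {"linear":[-3,18,0],"rot":[0,0,0],"jaw":5},
  {"linear":[-2,18,0],"rot":[0,0,0],"jaw":5},
  {"linear":[0,12,0],"rot":[0,0,0],"jaw":5},
  {"linear":[0,0,0],"rot":[0,0,0],"jaw":5},
  {"linear":[0,0,0],"rot":[0,0,0],"jaw":5},
])

```text
t: 7.43
eef_pos: [0.5706, 0.2856, 0.3425]
tcp_rot: [0.09, 1.558, -0.083]
force: [0.1, 0.4, 17.4]
opening: 0.115
```

```bash
python3 arc.py
```

```text
[  1.46050545  81.90506434 342.48164967] [ 0.06962805  0.36034837 17.35063528]
r 240.50156435281474 hood 1.608927299954907 tgt up [ 5.5  3.1 -1.5]
```

Request:
move_arm([
  {"linear":[-2,4,0],"rot":[0,0,0],"jaw":5},
  {"linear":[-1,4,0],"rot":[0,0,0],"jaw":5},
  {"linear":[0,3,0],"rot":[0,0,0],"jaw":5},
  {"linear":[0,0,0],"rot":[0,0,0],"jaw":5},
])

```text
t: 7.77
eef_pos: [0.5709, 0.2891, 0.3426]
tcp_rot: [0.08, 1.563, -0.098]
force: [1.1, -14.2, 12.0]
opening: 0.113
```

```bash
python3 arc.py
```

```text
[  1.3647239   85.43271697 342.55625673] [  1.06075354 -14.23315714  12.04722184]
r 240.55664591576453 hood 1.6235951430374964 tgt up [ 5.6 -0.4 -1.4]
```

Request:
move_arm([
  {"linear":[0,-2,0],"rot":[0,0,0],"jaw":40},
  {"linear":[0,0,0],"rot":[0,0,0],"jaw":40},
  {"linear":[0,0,0],"rot":[0,0,0],"jaw":40},
  {"linear":[0,0,0],"rot":[0,0,0],"jaw":40},
  {"linear":[-15,0,0],"rot":[0,0,0],"jaw":40},
  {"linear":[-25,0,0],"rot":[0,0,0],"jaw":40},
  {"linear":[-25,0,0],"rot":[0,0,0],"jaw":40},
  {"linear":[0,0,0],"rot":[0,0,0],"jaw":40},
])

```text
t: 8.43
eef_pos: [0.5713, 0.2941, 0.4088]
tcp_rot: [0.091, 1.56, -0.084]
force: [-0.4, 1.2, 1.6]
opening: 0.465
```

```bash
python3 - <<'E'
from h import *
print(get_obs()['q'].round(3),get_obs()['eef_pos'])
snap(['side','top'],'e');crop('e_side',100,100,420,450,1.7,'e1');crop('e_top',80,130,320,320,2.4,'e2')
im=np.zeros((600,1140,3),np.uint8);a=cv2.imread('pics/e1.png');b=cv2.imread('pics/e2.png')
im=np.zeros((max(a.shape[0],b.shape[0]),a.shape[1]+b.shape[1],3),np.uint8);im[:a.shape[0],:a.shape[1]]=a;im[:b.shape[0],a.shape[1]:]=b
im=cv2.resize(im,None,fx=800/im.shape[1],fy=800/im.shape[1]);cv2.imwrite('pics/e3.png',im)
E
```

```text
[ 3.020e-01  4.190e-01  1.159e+00  1.000e-03  1.554e+00 -1.158e+00] [0.57125144 0.2941256  0.40884536]
```

View pics/e3.png

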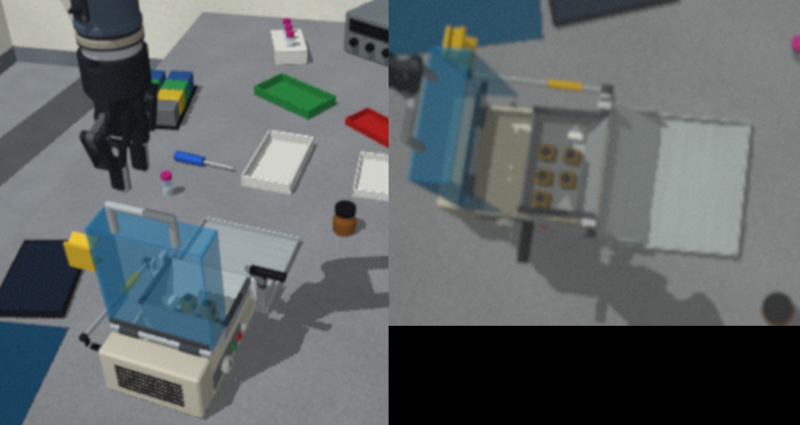

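Request:
move_arm([
  {"linear":[0,-25,15],"rot":[0,0,0],"jaw":30},
  {"linear":[0,-30,20],"rot":[0,0,0],"jaw":30},
  {"linear":[0,-30,20],"rot":[0,0,0],"jaw":30},
  {"linear":[10,-30,20],"rot":[0,0,0],"jaw":30},
  {"linear":[20,-30,20],"rot":[0,0,0],"jaw":30},
  {"linear":[20,-15,20],"rot":[0,0,0],"jaw":30},
  {"linear":[0,0,0],"rot":[7,0,0],"jaw":30},
  {"linear":[0,0,0],"rot":[7,0,0],"jaw":30},
  {"linear":[0,0,0],"rot":[7,0,0],"jaw":30},
  {"linear":[0,0,0],"rot":[7,0,0],"jaw":30},
  {"linear":[0,0,0],"rot":[7,0,0],"jaw":30},
  {"linear":[0,0,0],"rot":[7,0,0],"jaw":30},
  {"linear":[0,0,0],"rot":[7,0,0],"jaw":30},
  {"linear":[0,0,0],"rot":[7,0,0],"jaw":30},
  {"linear":[0,0,0],"rot":[7,0,0],"jaw":30},
  {"linear":[0,0,0],"rot":[7,0,0],"jaw":30},
  {"linear":[0,0,0],"rot":[7,0,0],"jaw":30},
  {"linear":[0,0,0],"rot":[7,0,0],"jaw":30},
  {"linear":[0,0,0],"rot":[6,0,0],"jaw":30},
  {"linear":[0,0,0],"rot":[0,0,0],"jaw":30},
])

```text
t: 10.2
eef_pos: [0.6648, 0.1212, 0.351]
tcp_rot: [1.29, 1.157, -1.296]
force: [0.5, 0.6, 0.3]
opening: 0.35
```

```bash
cat >> h.py <<'E'
def propR(a):
    M=np.array([[0,np.sin(a),-np.cos(a)],[1,0,0]]);x,y=M
    return RF()@np.array([x,y,np.cross(x,y)]).T
E
python3 - <<'E'
from h import *
print(get_obs()['q'].round(3),invF(pose()[0]),invF([.6875,.3033,.093]))
print(delta(pose()[0],propR(0.5)))
a=np.arctan2(23,199);print(a)
g=F(116,-85+61*np.cos(a),70+61*np.sin(a)); print(g, delta(g-.112*propR(.5)[:,0],propR(.5)))
print(proj('e_top',g),proj('e_side',g), proj('e_top',F(116,-85,70)))
crop('e_top',120,150,280,250,5,'e4')
E
```

```text
[0.015 0.513 1.151 0.    1.482 0.129] [114.25515285 -70.3804127  350.99628864] [115.53374504 113.14354744  93.        ]
(array([0., 0., 0.]), array([ 0.11, 28.66,  0.29]))
0.11506733591239293
[0.67192671 0.16663673 0.07700363] (array([175.7,   2.5,   7.7]), array([ 0.11, 28.66,  0.29]))
[182.97714994 179.79414292] [207.15624565 332.73775533] [207.38962854 182.71511329]
```

View pics/e4.png

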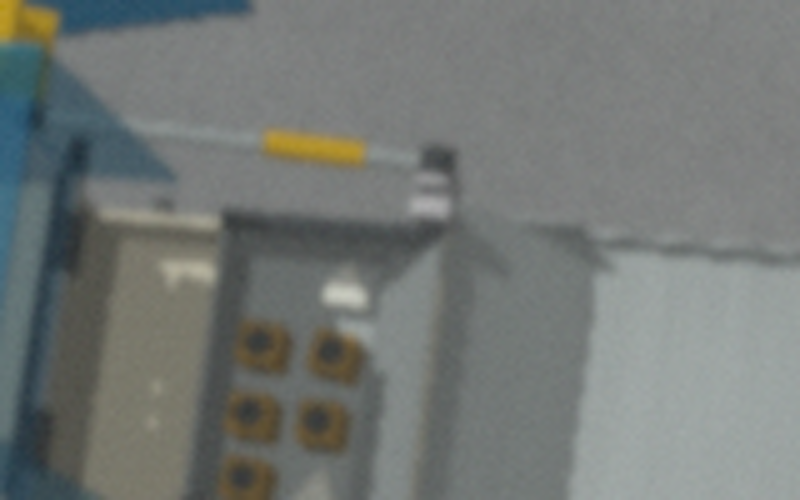

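Request:
move_arm([
  {"linear":[20,1,0],"rot":[0,7.1,0],"jaw":34},
  {"linear":[20,1,0],"rot":[0,7.1,0],"jaw":34},
  {"linear":[20,0,0],"rot":[0,7.1,0],"jaw":34},
  {"linear":[20,0,0],"rot":[0,7.1,0],"jaw":34},
  {"linear":[0,0,0],"rot":[0,0,0],"jaw":34},
  {"linear":[0,0,0],"rot":[0,0,0],"jaw":34},
])

```text
t: 10.7
eef_pos: [0.6682, 0.1341, 0.2726]
tcp_rot: [1.664, 1.492, -1.0]
force: [-0.6, 0.0, 0.5]
opening: 0.398
```

```bash
python3 - <<'E'
from h import *
print(get_obs()['q'].round(3),invF(pose()[0]))
a=np.arctan2(23,199)
g=F(116,-85+61*np.cos(a),70+61*np.sin(a)); print(delta(g,propR(.5)))
snap(['wrist'],'f')
print(proj('f_wrist',g),proj('f_wrist',F(116,-85,70)))
E
```

```text
[-0.171  0.572  1.358  0.515  1.289 -0.222] [116.0537667  -57.18902819 272.6454502 ]
(array([187.8,   1.3,  63.9]), array([0.03, 0.36, 0.42]))
[321.77331356 285.96213279] [321.63361364 357.17208473]
```

View pics/f_wrist.png

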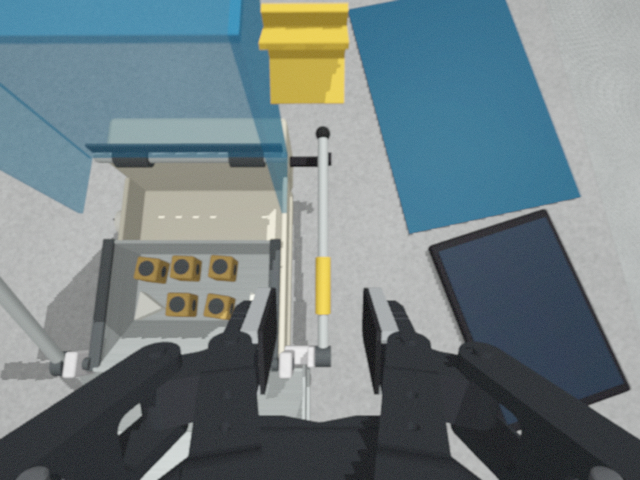

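Request:
move_arm([
  {"linear":[0,0,20],"rot":[0,0,0],"jaw":26},
  {"linear":[10,1,30],"rot":[0,0,0],"jaw":26},
  {"linear":[25,0,14],"rot":[0,0,0],"jaw":26},
  {"linear":[30,0,0],"rot":[0,0,0],"jaw":26},
  {"linear":[30,0,0],"rot":[0,0,0],"jaw":26},
  {"linear":[30,0,0],"rot":[0,0,0],"jaw":26},
  {"linear":[25,0,0],"rot":[0,0,0],"jaw":26},
  {"linear":[20,0,0],"rot":[0,0,0],"jaw":26},
  {"linear":[0,0,0],"rot":[0,0,0],"jaw":26},
  {"linear":[0,0,0],"rot":[0,0,0],"jaw":26},
])

```text
t: 11.58
eef_pos: [0.6739, 0.1613, 0.0965]
tcp_rot: [1.662, 1.49, -0.99]
force: [0.0, -0.5, 0.2]
opening: 0.308
```

```bash
python3 - <<'E'
from h import *
print(get_obs()['q'].round(3),invF(pose()[0]))
a=np.arctan2(23,199)
g=F(116,-85+61*np.cos(a),70+61*np.sin(a)); print(delta(g,propR(.5)))
snap(['wrist'],'g')
E
```

```text
[-0.129  0.797  1.464  0.607  0.984 -0.391] [118.6053226  -29.48756887  96.47354358]
(array([19.6, -2.6,  4.8]), array([0.49, 0.29, 0.13]))
```

View pics/g_wrist.png

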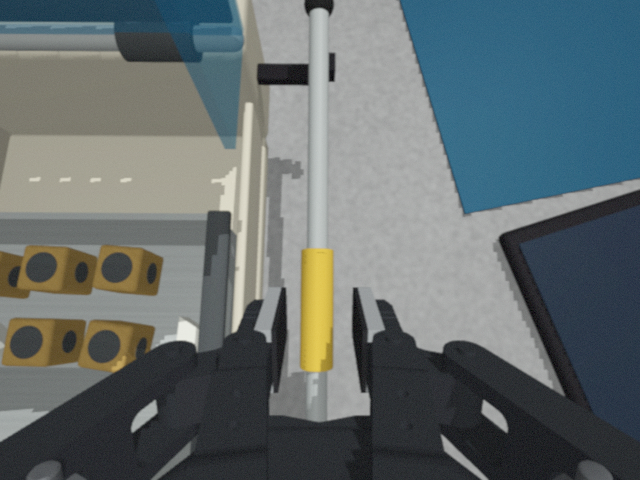

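Request:
move_arm([
  {"linear":[12,-2,2],"rot":[0,0,0],"jaw":26},
  {"linear":[12,0,2],"rot":[0,0,0],"jaw":26},
  {"linear":[0,0,0],"rot":[0,0,0],"jaw":26},
  {"linear":[0,0,0],"rot":[0,0,0],"jaw":5},
  {"linear":[0,0,0],"rot":[0,0,0],"jaw":5},
  {"linear":[0,0,0],"rot":[0,0,0],"jaw":5},
  {"linear":[0,0,0],"rot":[0,0,0],"jaw":5},
  {"linear":[0,0,0],"rot":[0,0,0],"jaw":5},
])

```text
t: 12.3
eef_pos: [0.6732, 0.1672, 0.0726]
tcp_rot: [1.668, 1.486, -0.992]
force: [4.9, 2.1, -4.0]
opening: 0.142
```

```bash
python3 - <<'E'
from h import *
P,M=pose();o=get_obs();print(o['force'],o['opening'])
print(invF(P))
Fm=RF().T@M
g=invF(P-M[:,0]*.008);r=np.hypot(g[1]+85,g[2]-70);a0=np.arctan2(g[2]-70,g[1]+85);print(r,a0)
a=np.linspace(a0,.945,12)
d=np.c_[0*a,-85+r*np.cos(a),70+r*np.sin(a)]
print((np.diff(d,axis=0)@Fm).round(1).tolist())
E
```

```text
[ 4.94683315  2.13711939 -4.0010057 ] 0.14191916810004906
[117.23146535 -23.72413528  72.57236613]
58.27015617908869 0.16568314101182896
[[-3.9, 0.0, -1.2], [-4.0, 0.0, -0.9], [-4.1, 0.0, -0.6], [-4.1, 0.0, -0.3], [-4.1, 0.0, -0.0], [-4.1, -0.0, 0.2], [-4.1, -0.0, 0.5], [-4.0, -0.0, 0.8], [-4.0, -0.0, 1.1], [-3.9, -0.0, 1.4], [-3.8, -0.0, 1.7]]
```

Request:
move_arm([
  {"linear":[-4,0,-1.2],"rot":[0,0,0],"jaw":5},
  {"linear":[-4,0,-1],"rot":[0,0,0],"jaw":5},
  {"linear":[-4,0,-0.6],"rot":[0,0,0],"jaw":5},
  {"linear":[-4,0,-0.3],"rot":[0,0,0],"jaw":5},
  {"linear":[-4,0,0],"rot":[0,0,0],"jaw":5},
  {"linear":[-4,0,0.2],"rot":[0,0,0],"jaw":5},
  {"linear":[-4,0,0.5],"rot":[0,0,0],"jaw":5},
  {"linear":[-4,0,0.8],"rot":[0,0,0],"jaw":5},
  {"linear":[-4,0,1.1],"rot":[0,0,0],"jaw":5},
  {"linear":[-4,0,1.4],"rot":[0,0,0],"jaw":5},
  {"linear":[-4,0,1.7],"rot":[0,0,0],"jaw":5},
  {"linear":[-3,0,1.5],"rot":[0,0,0],"jaw":5},
  {"linear":[0,0,0],"rot":[0,0,0],"jaw":5},
  {"linear":[0,0,0],"rot":[0,0,0],"jaw":5},
])

```text
t: 13.47
eef_pos: [0.6699, 0.1388, 0.1096]
tcp_rot: [1.665, 1.483, -0.997]
force: [4.8, -4.3, -11.2]
opening: 0.13
```

```bash
python3 - <<'E'
from h import *
P,M=pose();o=get_obs();print(o['force'],o['opening'])
g=invF(P-M[:,0]*.008);r=np.hypot(g[1]+85,g[2]-70);a0=np.arctan2(g[2]-70,g[1]+85);print(g,r,a0)
snap(['wrist','side'],'i')
t=F(116,-85+199*np.cos(.945),70+199*np.sin(.945));print(proj('i_wrist',t),proj('i_side',t))
crop('i_side',100,150,420,450,2.5,'i1')
E
```

```text
[  4.82852013  -4.32452351 -11.23267517] 0.1301798930543808
[117.2311419  -56.00528663 116.69184625] 54.96200423199694 1.0150928570601259
[ 320.29232289 -459.90761106] [180.42491019 292.6679972 ]
```

View pics/i_wrist.png

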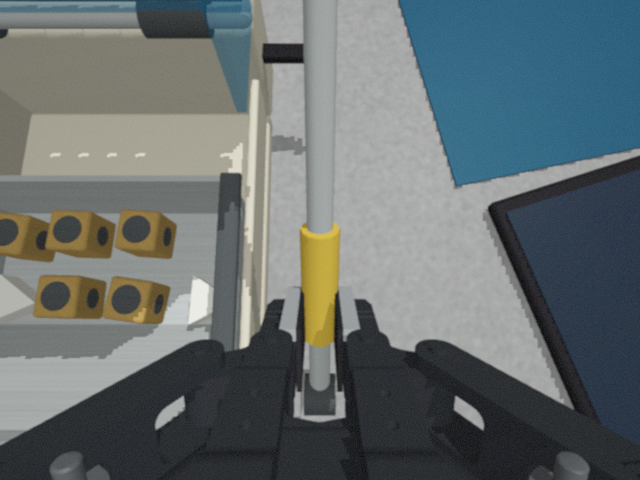

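View pics/i1.png

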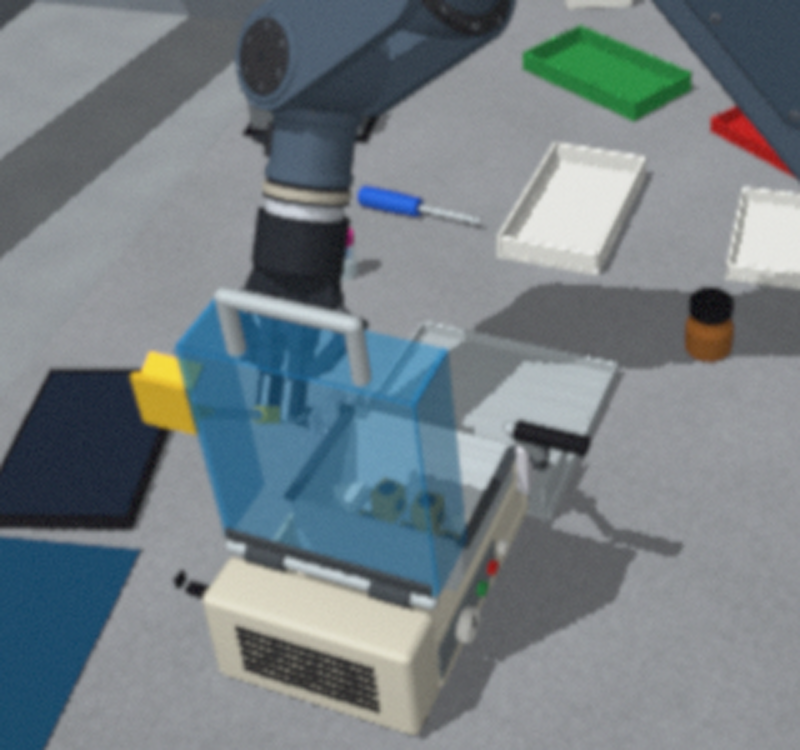

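Request:
move_arm([
  {"linear":[0,0,0],"rot":[0,0,0],"jaw":28},
  {"linear":[0,0,0],"rot":[0,0,0],"jaw":28},
  {"linear":[0,0,0],"rot":[0,0,0],"jaw":28},
  {"linear":[-15,0,0],"rot":[0,0,0],"jaw":28},
  {"linear":[-25,0,0],"rot":[0,0,0],"jaw":28},
  {"linear":[-30,0,0],"rot":[0,0,0],"jaw":28},
  {"linear":[-30,0,0],"rot":[0,0,0],"jaw":28},
  {"linear":[-30,0,0],"rot":[0,0,0],"jaw":28},
  {"linear":[-30,0,0],"rot":[0,0,0],"jaw":28},
  {"linear":[-30,0,0],"rot":[0,0,0],"jaw":28},
  {"linear":[0,0,0],"rot":[0,0,0],"jaw":28},
])

```text
t: 14.48
eef_pos: [0.6618, 0.0486, 0.2868]
tcp_rot: [1.669, 1.476, -0.985]
force: [0.7, -0.3, 0.8]
opening: 0.33
```

```bash
python3 - <<'E'
from h import *
print(get_obs()['q'].round(3),invF(pose()[0]))
snap(['wrist','top','side'],'j')
for a in (.8,.945,1):
  t=F(116,-85+199*np.cos(a),70+199*np.sin(a));print(a,[proj(f'j_{n}',t).round() for n in('wrist','top','side')])
crop('j_top',100,130,300,280,4,'j1')
E
```

```text
[-0.304  0.55   1.358  0.499  1.351 -0.332] [ 119.72234797 -142.77725727  286.77703512]
0.8 [array([314.,  21.]), array([137., 159.]), array([175., 308.])]
0.945 [array([314.,  29.]), array([144., 157.]), array([180., 293.])]
1 [array([314.,  34.]), array([147., 156.]), array([183., 287.])]
```

View pics/j_wrist.png

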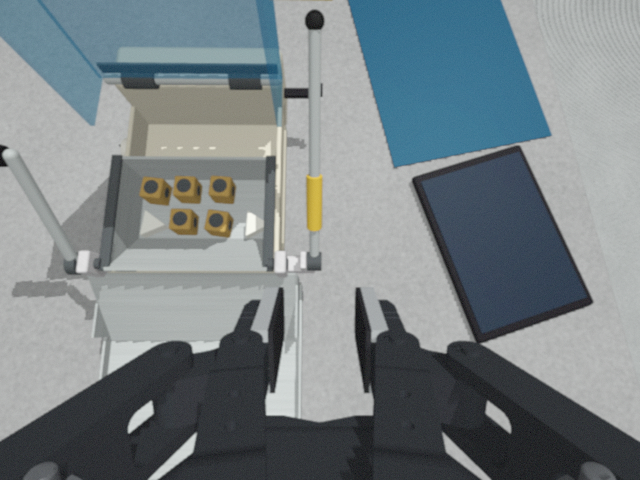

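View pics/j1.png

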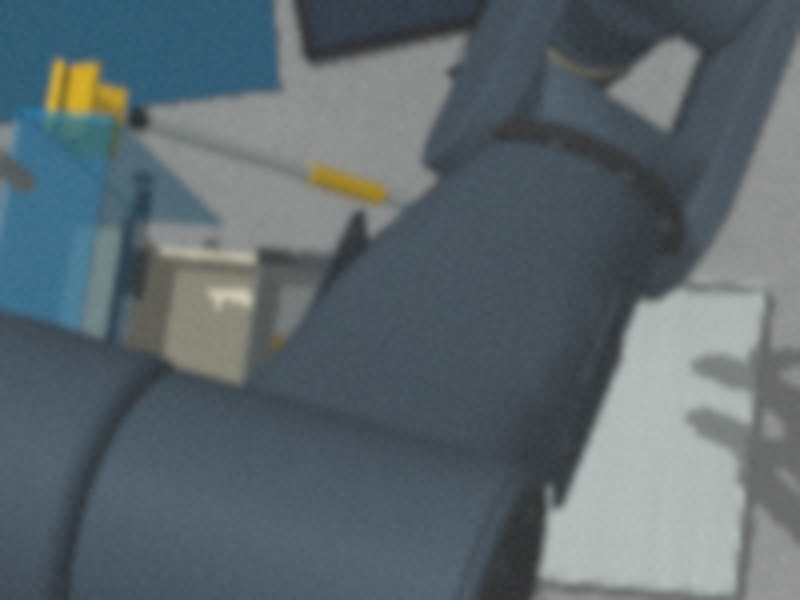

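```bash
python3 - <<'E'
from h import *
from scipy.optimize import minimize_scalar
f=lambda a:sum(np.sum((proj(n,F(116,-85+199*np.cos(a),70+199*np.sin(a)))-np.array(px))**2) for n,px in(('j_wrist',(315,20)),('j_top',(134.5,159.5))))
a=minimize_scalar(f,bounds=(.3,1.1),method='bounded').x;print(a)
print(tri(('j_wrist',(315,20)),('j_top',(134.5,159.5))), invF(tri(('j_wrist',(315,20)),('j_top',(134.5,159.5)))[0]))
g=F(116,-85+61*np.cos(a),70+61*np.sin(a))
print(proj('j_wrist',g))
print(delta(g-.1*propR(a)[:,0],propR(a)))
E
```

```text
0.7512620467215719
(array([0.68243563, 0.25113757, 0.20558978]), [np.float64(0.10242852793581587), np.float64(0.029633377583348514)]) [116.58544213  60.74639971 205.58977743]
[313.66511772 202.95059612]
(array([98.7,  0. , 17.7]), array([ 0.22, 14.66,  0.13]))
```

Request:
move_arm([
  {"linear":[0,0,9],"rot":[0,5,0],"jaw":28},
  {"linear":[20,0,9],"rot":[0,5,0],"jaw":28},
  {"linear":[25,0,0],"rot":[0,4.6,0],"jaw":28},
  {"linear":[25,0,0],"rot":[0,0,0],"jaw":28},
  {"linear":[0,0,0],"rot":[0,0,0],"jaw":28},
  {"linear":[0,0,0],"rot":[0,0,0],"jaw":28},
])

```text
t: 15.13
eef_pos: [0.6607, 0.0814, 0.2133]
tcp_rot: [1.845, 1.657, -0.807]
force: [-0.3, -0.1, -0.1]
opening: 0.328
```

```bash
python3 - <<'E'
from h import *
a=.7513;g=F(116,-85+61*np.cos(a),70+61*np.sin(a))
print(delta(g,propR(a)))
E
```

```text
(array([122. ,   2.3,  18.3]), array([ 0.06, -0.02,  0.49]))
```

Request:
move_arm([
  {"linear":[30,1,5],"rot":[0,0,0],"jaw":28},
  {"linear":[35,1,5],"rot":[0,0,0],"jaw":28},
  {"linear":[35,0,0],"rot":[0,0,0],"jaw":28},
  {"linear":[28,0,0],"rot":[0,0,0],"jaw":28},
  {"linear":[0,0,0],"rot":[0,0,0],"jaw":28},
  {"linear":[0,0,0],"rot":[0,0,0],"jaw":5},
  {"linear":[0,0,0],"rot":[0,0,0],"jaw":5},
  {"linear":[0,0,0],"rot":[0,0,0],"jaw":5},
  {"linear":[0,0,0],"rot":[0,0,0],"jaw":5},
  {"linear":[0,0,0],"rot":[0,0,0],"jaw":5},
])

```text
t: 15.97
eef_pos: [0.6725, 0.1592, 0.1163]
tcp_rot: [1.847, 1.653, -0.802]
force: [-3.3, 4.1, -1.5]
opening: 0.138
```

```bash
python3 - <<'E'
from h import *
P,M=pose();o=get_obs();print(o['force'],o['opening'])
Fm=RF().T@M; print('tilt',np.arctan2(Fm[1,0],-Fm[2,0]))
g=invF(P-M[:,0]*.008);r=np.hypot(g[1]+85,g[2]-70);a0=np.arctan2(g[2]-70,g[1]+85);print(g,r,a0)
piv=F(116,-85,70); d=(piv-P)@M*1000; print('pivot in tool',d)
# rows: rotate dth about tool y around pivot
p=R.from_rotvec([0,np.radians(2.5),0]).as_matrix(); print('per row shift',d-p@d)
E
```

```text
[-3.2729649   4.08855495 -1.50821411] 0.1384322614163889
tilt 0.7520449363119388
[117.45076653 -37.20813532 122.13975279] 70.72917467325476 0.8288793739854567
pivot in tool [-2.56460588 -1.69678026 70.51452546]
per row shift [-3.07824134  0.         -0.04475233]
```

Request:
move_arm([
  {"linear":[-3.1,0,0],"rot":[0,2.5,0],"jaw":5},
  {"linear":[-3.1,0,0],"rot":[0,2.5,0],"jaw":5},
  {"linear":[-3.1,0,0],"rot":[0,2.5,0],"jaw":5},
  {"linear":[-3.1,0,0],"rot":[0,2.5,0],"jaw":5},
  {"linear":[-3.1,0,0],"rot":[0,2.5,0],"jaw":5},
  {"linear":[0,0,0],"rot":[0,0,0],"jaw":5},
  {"linear":[0,0,0],"rot":[0,0,0],"jaw":5},
])

```text
t: 16.55
eef_pos: [0.6713, 0.1496, 0.1254]
tcp_rot: [1.994, 1.785, -0.618]
force: [1.6, 15.1, -6.2]
opening: 0.139
```

```bash
cat > pr.py <<'E'
from h import *
P,M=pose();o=get_obs();print(o['force'],o['moment'],o['opening'])
Fm=RF().T@M; print('tilt',np.arctan2(Fm[1,0],-Fm[2,0]),'tool force',M.T@o['force'])
piv=F(116,-85,70); d=(piv-P)@M*1000; print('pivot in tool',d)
E
python3 pr.py
```

```text
[ 1.58823289 15.05201352 -6.24452439] [-0.13221454  0.01034684  0.00497814] 0.13947777649096102
tilt 0.971360627947363 tool force [16.01963737 -0.08322454 -3.382894  ]
pivot in tool [-4.78489006 -1.53707784 70.35811666]
```

Request:
move_arm([
  {"linear":[0,0,0],"rot":[0,0,0],"jaw":28},
  {"linear":[0,0,0],"rot":[0,0,0],"jaw":28},
  {"linear":[0,0,0],"rot":[0,0,0],"jaw":28},
  {"linear":[-15,0,0],"rot":[0,0,0],"jaw":28},
  {"linear":[-25,0,0],"rot":[0,0,0],"jaw":28},
  {"linear":[-30,0,0],"rot":[0,0,0],"jaw":28},
  {"linear":[-30,0,0],"rot":[0,0,0],"jaw":28},
  {"linear":[-30,0,0],"rot":[0,-7,0],"jaw":28},
  {"linear":[-30,0,0],"rot":[0,-7,0],"jaw":28},
  {"linear":[-30,0,0],"rot":[0,-7,0],"jaw":28},
  {"linear":[-10,0,0],"rot":[0,-7,0],"jaw":28},
  {"linear":[0,0,0],"rot":[0,0,0],"jaw":28},
])

```text
t: 17.55
eef_pos: [0.6578, -0.0081, 0.2576]
tcp_rot: [1.654, 1.463, -0.995]
force: [-0.1, 0.0, 2.0]
opening: 0.327
```

```bash
python3 - <<'E'
from h import *
print(get_obs()['q'].round(3),invF(pose()[0]))
snap(['wrist','top'],'k')
for a in (.8,.9,.945,1):
  t=F(116,-85+199*np.cos(a),70+199*np.sin(a));print(a,[proj(f'k_{n}',t).round() for n in('wrist','top')])
crop('k_top',100,130,300,280,4,'k1')
E
```

```text
[-0.382  0.584  1.372  0.474  1.334 -0.42 ] [ 122.32087898 -199.57942218  257.63163387]
0.8 [array([ 311., -102.]), array([137., 159.])]
0.9 [array([ 310., -106.]), array([141., 158.])]
0.945 [array([ 310., -106.]), array([144., 157.])]
1 [array([ 310., -104.]), array([147., 156.])]
```

View pics/k_wrist.png

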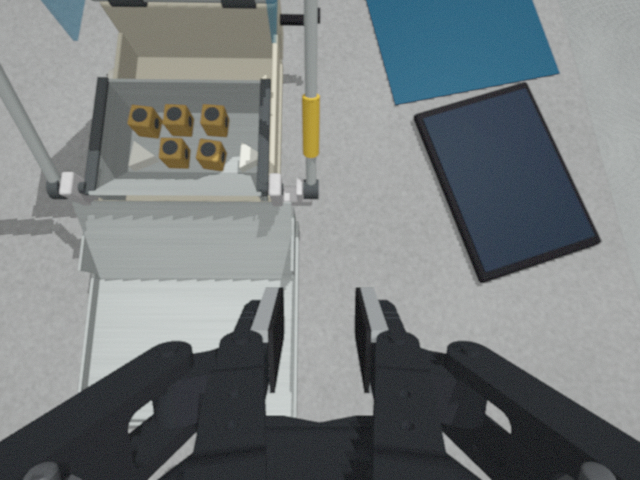

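View pics/k1.png

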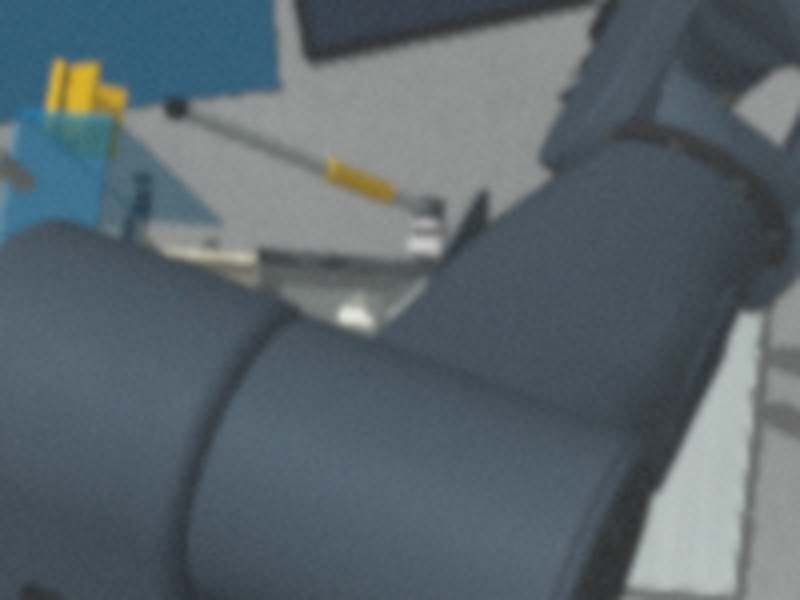

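Request:
move_arm([
  {"linear":[-25,0,0],"rot":[0,-7,0],"jaw":34},
  {"linear":[-30,0,0],"rot":[0,-7,0],"jaw":34},
  {"linear":[-30,0,0],"rot":[0,-7,0],"jaw":34},
  {"linear":[-35,0,0],"rot":[0,-6.7,0],"jaw":34},
  {"linear":[-30,0,0],"rot":[-7,0,0],"jaw":34},
  {"linear":[-20,0,0],"rot":[-7,0,0],"jaw":34},
  {"linear":[0,0,0],"rot":[-7,0,0],"jaw":34},
  {"linear":[0,0,0],"rot":[-7,0,0],"jaw":34},
  {"linear":[0,0,0],"rot":[-7,0,0],"jaw":34},
  {"linear":[0,0,0],"rot":[-7,0,0],"jaw":34},
  {"linear":[0,0,0],"rot":[-7,0,0],"jaw":34},
  {"linear":[0,0,0],"rot":[-7,0,0],"jaw":34},
  {"linear":[0,0,0],"rot":[-7,0,0],"jaw":34},
  {"linear":[0,0,0],"rot":[-7,0,0],"jaw":34},
  {"linear":[0,0,0],"rot":[-7,0,0],"jaw":34},
  {"linear":[0,0,0],"rot":[-7,0,0],"jaw":34},
  {"linear":[0,0,0],"rot":[-6,0,0],"jaw":34},
  {"linear":[0,0,0],"rot":[0,0,0],"jaw":34},
])

```text
t: 19.15
eef_pos: [0.6501, -0.04, 0.4105]
tcp_rot: [0.087, 1.575, -0.089]
force: [-0.1, -0.4, 0.8]
opening: 0.396
```

```bash
python3 - <<'E'
from h import *
print(get_obs()['q'].round(3),invF(pose()[0]));print(delta(F(0,85,410),tilt(1)))
E
```

```text
[-0.232  0.44   1.12  -0.002  1.588 -1.691] [ 118.36339657 -232.13895779  410.52210805]
(array([   0.7,  317.7, -116.8]), array([ 0.29, -0.36,  0.09]))
```

Request:
move_arm([
  {"linear":[0,18,-10],"rot":[0,0,0],"jaw":34},
  {"linear":[0,30,-13],"rot":[0,0,0],"jaw":34},
  {"linear":[0,30,-13],"rot":[0,0,0],"jaw":34},
  {"linear":[0,30,-13],"rot":[0,0,0],"jaw":34},
  {"linear":[0,30,-13],"rot":[0,0,0],"jaw":34},
  {"linear":[0,30,-13],"rot":[0,0,0],"jaw":34},
  {"linear":[0,30,-12],"rot":[0,0,0],"jaw":34},
  {"linear":[0,30,-10],"rot":[0,0,0],"jaw":34},
  {"linear":[0,30,-10],"rot":[0,0,0],"jaw":34},
  {"linear":[0,30,-10],"rot":[0,0,0],"jaw":34},
  {"linear":[0,25,0],"rot":[0,0,0],"jaw":34},
  {"linear":[0,5,0],"rot":[0,0,0],"jaw":34},
  {"linear":[0,0,0],"rot":[0,0,0],"jaw":34},
  {"linear":[0,0,0],"rot":[0,0,0],"jaw":34},
])

```text
t: 20.32
eef_pos: [0.5702, 0.2891, 0.4109]
tcp_rot: [0.086, 1.572, -0.094]
force: [0.2, 0.4, -0.4]
opening: 0.397
```

```bash
python3 - <<'E'
from h import *
print(get_obs()['q'].round(3),invF(pose()[0]));print(delta(F(0,85,345),tilt(1)))
snap(['wrist'],'l')
E
```

```text
[ 0.296  0.42   1.152 -0.004  1.574 -1.16 ] [  0.70341536  85.40530899 410.91898948]
(array([65.9, -0.1, -0.5]), array([ 0.16, -0.16,  0.3 ]))
```

View pics/l_wrist.png

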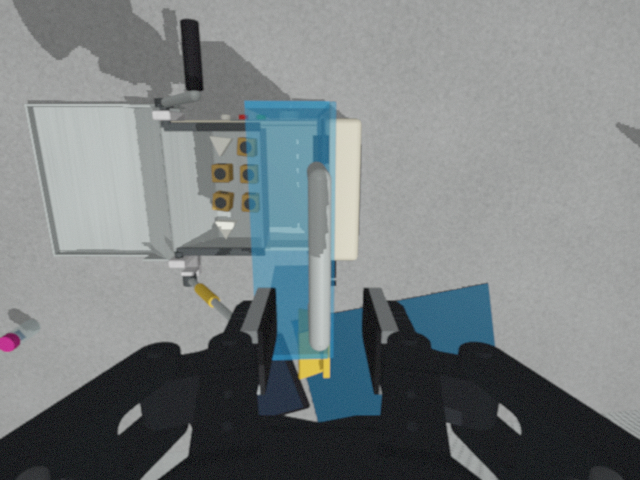

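Request:
move_arm([
  {"linear":[20,0,0],"rot":[0,0,0],"jaw":34},
  {"linear":[25,0,0],"rot":[0,0,0],"jaw":34},
  {"linear":[20,0,0],"rot":[0,0,0],"jaw":34},
  {"linear":[5,0,0],"rot":[0,0,0],"jaw":34},
  {"linear":[0,0,0],"rot":[0,0,0],"jaw":34},
  {"linear":[0,0,0],"rot":[0,0,0],"jaw":5},
  {"linear":[0,0,0],"rot":[0,0,0],"jaw":5},
  {"linear":[0,0,0],"rot":[0,0,0],"jaw":5},
  {"linear":[0,0,0],"rot":[0,0,0],"jaw":5},
  {"linear":[0,0,0],"rot":[0,0,0],"jaw":5},
])

```text
t: 21.2
eef_pos: [0.5713, 0.2889, 0.3443]
tcp_rot: [0.085, 1.565, -0.092]
force: [0.9, -5.9, 4.1]
opening: 0.116
```

Request:
move_arm([
  {"linear":[0,-5,0],"rot":[0,0,0],"jaw":5},
  {"linear":[0.5,-10,0],"rot":[0,0,0],"jaw":5},
  {"linear":[1,-10,0],"rot":[0,0,0],"jaw":5},
  {"linear":[1.5,-10,0],"rot":[0,0,0],"jaw":5},
  {"linear":[1.8,-10,0],"rot":[0,0,0],"jaw":5},
  {"linear":[2.2,-10,0],"rot":[0,0,0],"jaw":5},
  {"linear":[2.5,-10,0],"rot":[0,0,0],"jaw":5},
  {"linear":[0,0,0],"rot":[0,0,0],"jaw":5},
])

```text
t: 21.87
eef_pos: [0.5637, 0.2236, 0.3336]
tcp_rot: [0.087, 1.567, -0.092]
force: [2.0, -0.2, 5.6]
opening: 0.11
```

```bash
python3 arc.py; python3 -c "
from h import *
snap(['side','top'],'m');crop('m_side',100,120,420,420,2.5,'m1');crop('m_top',100,130,300,280,4,'m2')"
```

```text
[  1.91592436  19.52953202 333.63227894] [ 2.0192985  -0.24907002  5.64946293]
r 240.7070726466853 hood 1.3463335558485798 tgt up [-3.6 65.5 -1.7]
```

View pics/m1.png

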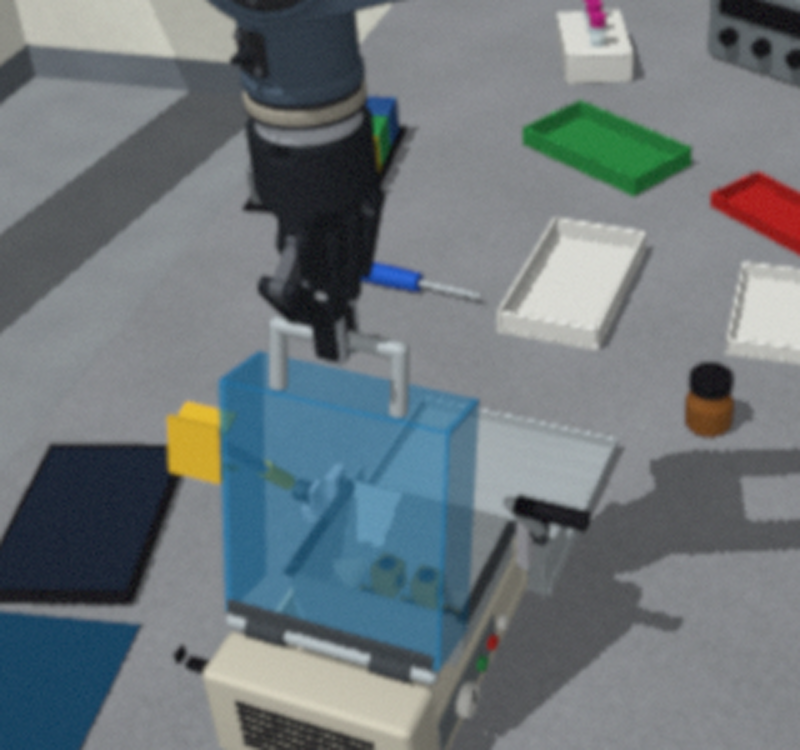

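View pics/m2.png

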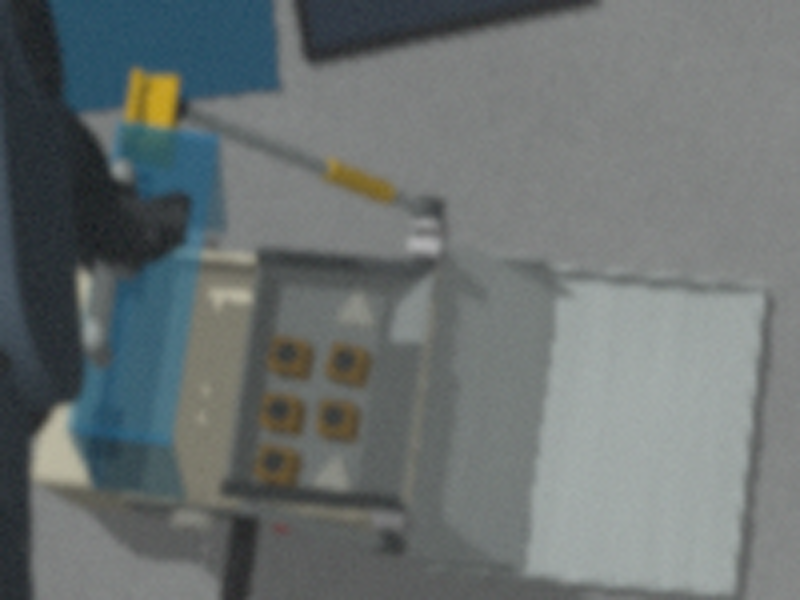

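Tip (180,105 in the crop) is entering the socket. Lowering the rest gently.

Request:
move_arm([
  {"linear":[1.5,-5,0],"rot":[0,0,0],"jaw":5},
  {"linear":[1.6,-5,0],"rot":[0,0,0],"jaw":5},
  {"linear":[1.7,-5,0],"rot":[0,0,0],"jaw":5},
  {"linear":[1.0,-3,0],"rot":[0,0,0],"jaw":5},
  {"linear":[0,0,0],"rot":[0,0,0],"jaw":5},
])

```text
t: 22.38
eef_pos: [0.5617, 0.2063, 0.3272]
tcp_rot: [0.086, 1.568, -0.092]
force: [4.1, -2.4, 2.2]
opening: 0.114
```

```bash
python3 arc.py
```

```text
[  1.86692302   2.11430701 327.23052555] [ 4.0805242  -2.35938302  2.17454439]
r 239.99755778128213 hood 1.2691733600294408 tgt up [-10.1  82.9  -1.6]
```

Request:
move_arm([
  {"linear":[1.0,-3,0],"rot":[0,0,0],"jaw":5},
  {"linear":[0.7,-2,0],"rot":[0,0,0],"jaw":5},
  {"linear":[0,0,0],"rot":[0,0,0],"jaw":5},
  {"linear":[0,0,0],"rot":[0,0,0],"jaw":5},
])

```text
t: 22.72
eef_pos: [0.5613, 0.203, 0.326]
tcp_rot: [0.087, 1.567, -0.089]
force: [4.8, 1.0, 3.5]
opening: 0.118
```

```bash
python3 arc.py;python3 -c "
from h import *
snap(['side','top'],'n');crop('n_side',140,240,240,340,6,'n1');crop('n_top',100,130,300,280,4,'n2')"
```

```text
[  1.8825593   -1.20818365 325.95254335] [4.76947723 0.95094341 3.50502796]
r 239.97206629040573 hood 1.2543401617270686 tgt up [-11.2  86.2  -1.5]
```

View pics/n1.png

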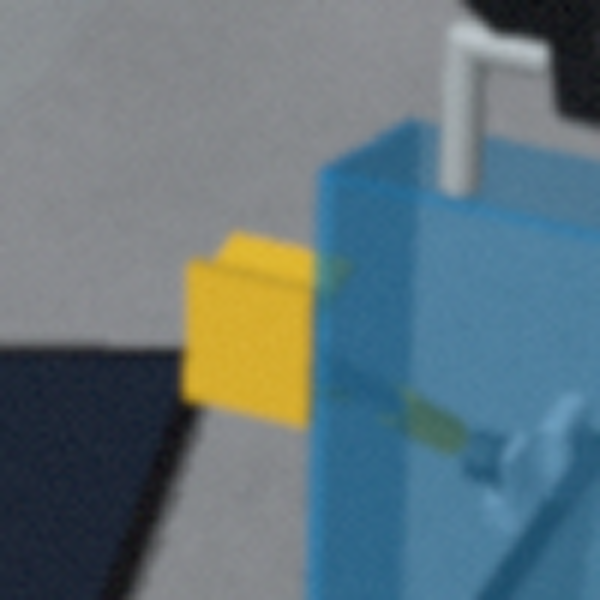

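View pics/n2.png

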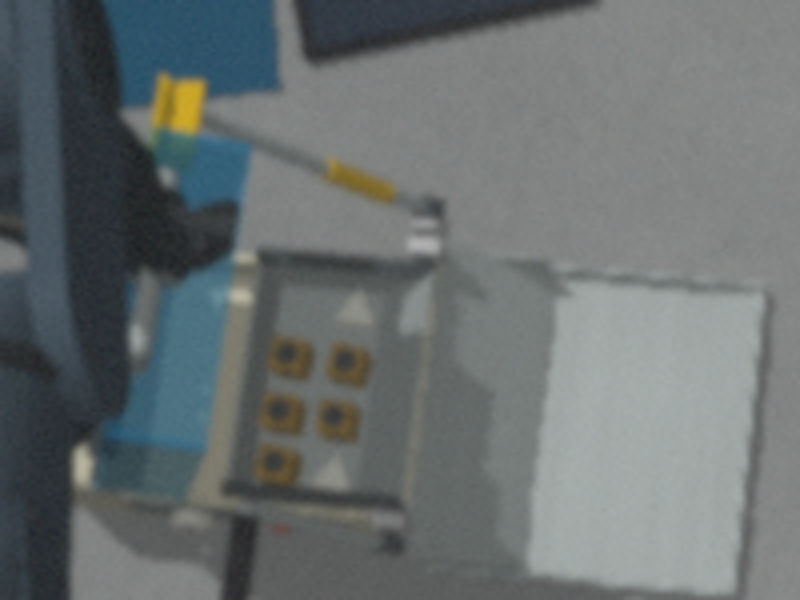

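Request:
move_arm([
  {"linear":[1.5,-4,0],"rot":[0,0,0],"jaw":5},
  {"linear":[0,0,0],"rot":[0,0,0],"jaw":5},
  {"linear":[0,0,0],"rot":[0,0,0],"jaw":5},
])

```text
t: 23.07
eef_pos: [0.5612, 0.202, 0.3256]
tcp_rot: [0.092, 1.565, -0.084]
force: [5.5, 7.6, 5.6]
opening: 0.112
```

```bash
python3 arc.py
```

```text
[  1.88608258  -2.21411996 325.6066863 ] [5.53540912 7.57369379 5.57846971]
r 240.01302647632977 hood 1.2499110925513819 tgt up [-10.9  87.3  -1.4]
```

Resistance now (y force 7.6 N): the rod carries the hood. Release and rise.

Request:
move_arm([
  {"linear":[0,2,0],"rot":[0,0,0],"jaw":34},
  {"linear":[0,0,0],"rot":[0,0,0],"jaw":34},
  {"linear":[0,0,0],"rot":[0,0,0],"jaw":34},
  {"linear":[0,0,0],"rot":[0,0,0],"jaw":34},
  {"linear":[-15,0,0],"rot":[0,0,0],"jaw":34},
  {"linear":[-25,0,0],"rot":[0,0,0],"jaw":34},
  {"linear":[-25,0,0],"rot":[0,0,0],"jaw":34},
  {"linear":[-10,-30,0],"rot":[0,0,0],"jaw":34},
  {"linear":[0,-35,0],"rot":[0,0,0],"jaw":34},
  {"linear":[0,-35,0],"rot":[0,0,0],"jaw":34},
  {"linear":[0,-35,0],"rot":[0,0,0],"jaw":34},
  {"linear":[0,0,0],"rot":[0,0,0],"jaw":34},
])

```text
t: 24.07
eef_pos: [0.5437, 0.0609, 0.399]
tcp_rot: [0.087, 1.572, -0.099]
force: [0.1, -0.1, 0.0]
opening: 0.399
```

```bash
python3 -c "
from h import *
snap(['side','top'],'o');crop('o_side',100,200,400,425,2.6,'o1');crop('o_top',100,130,300,280,4,'o2')
print(invF(pose()[0]),get_obs()['q'].round(2))"
```

```text
[   1.06455561 -140.0294818   399.08336071] [-0.08  0.28  1.4  -0.    1.47 -1.54]
```

View pics/o1.png

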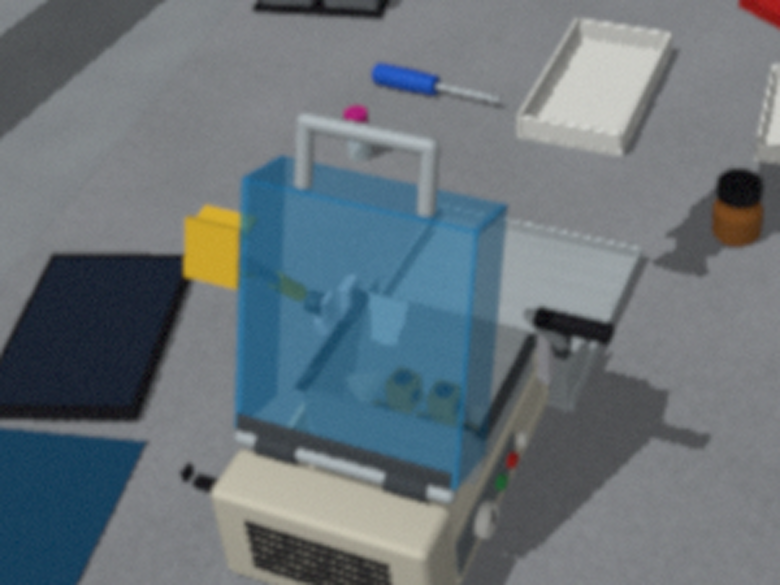

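View pics/o2.png

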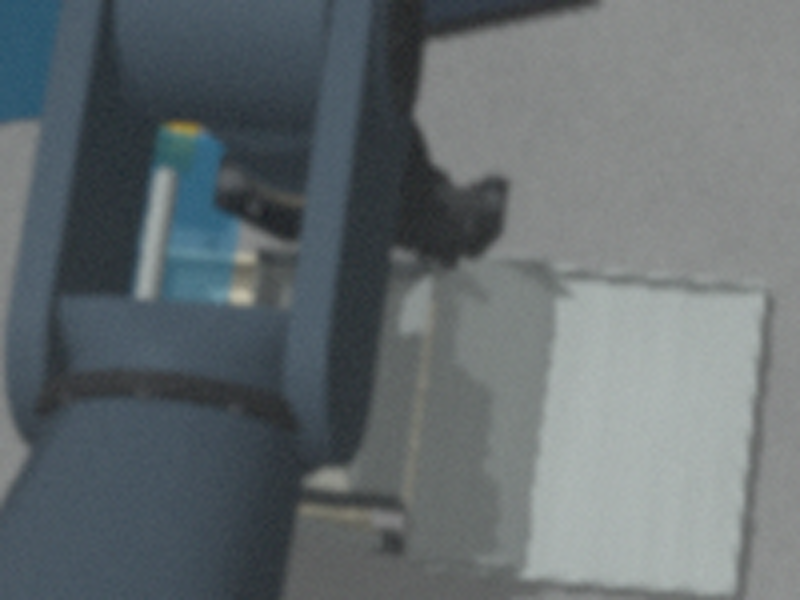

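Request:
move_arm([
  {"linear":[0,0,-20],"rot":[0,0,0],"jaw":45},
  {"linear":[10,0,-35],"rot":[0,0,0],"jaw":45},
  {"linear":[15,0,-35],"rot":[0,0,0],"jaw":45},
  {"linear":[15,0,-35],"rot":[0,0,0],"jaw":45},
  {"linear":[20,20,-18],"rot":[0,0,0],"jaw":45},
  {"linear":[20,30,0],"rot":[0,0,0],"jaw":45},
  {"linear":[20,30,0],"rot":[0,0,0],"jaw":45},
  {"linear":[20,28,0],"rot":[0,0,0],"jaw":45},
  {"linear":[10,5,0],"rot":[0,0,0],"jaw":45},
  {"linear":[0,0,0],"rot":[0,0,0],"jaw":45},
  {"linear":[0,0,0],"rot":[0,0,0],"jaw":45},
])

```text
t: 25.08
eef_pos: [0.4146, 0.1953, 0.2687]
tcp_rot: [0.083, 1.572, -0.089]
force: [-0.3, 1.0, 0.2]
opening: 0.526
```

```bash
python3 -c "
from h import *
snap(['wrist'],'p')
g=F(-134,-27,175)
print(invF(pose()[0]),get_obs()['q'].round(2),delta(F(-142,-27,175),tilt(1)))
print(proj('p_wrist',F(-106,-27,175)),proj('p_wrist',F(-162,-27,175)))"
```

```text
[-142.12585229  -26.37464236  269.42457819] [ 0.2   0.27  1.8  -0.    1.08 -1.26] (array([94.4, -0.3,  0.2]), array([ 0.34, -0.03,  0.22]))
[317.63690783 306.72563975] [318.1929458  219.59248155]
```

View pics/p_wrist.png

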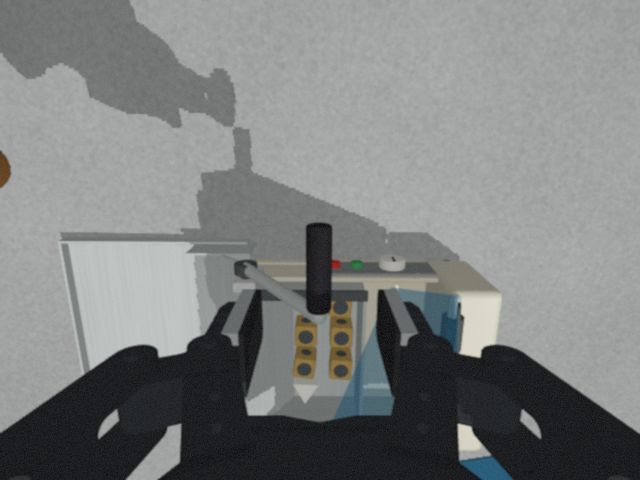

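Request:
move_arm([
  {"linear":[25,0,0],"rot":[0,0,0],"jaw":36},
  {"linear":[30,0,0],"rot":[0,0,0],"jaw":36},
  {"linear":[30,0,0],"rot":[0,0,0],"jaw":36},
  {"linear":[17,0,0],"rot":[0,0,0],"jaw":36},
  {"linear":[0,0,0],"rot":[0,0,0],"jaw":36},
  {"linear":[0,0,0],"rot":[0,0,0],"jaw":5},
  {"linear":[0,0,0],"rot":[0,0,0],"jaw":5},
  {"linear":[0,0,0],"rot":[0,0,0],"jaw":5},
  {"linear":[0,0,0],"rot":[0,0,0],"jaw":5},
  {"linear":[0,0,0],"rot":[0,0,0],"jaw":5},
])

```text
t: 25.97
eef_pos: [0.4168, 0.1943, 0.1687]
tcp_rot: [0.087, 1.565, -0.09]
force: [-0.3, 1.1, 3.9]
opening: 0.162
```

```bash
cat > cr.py <<'E'
from h import *
p=invF(pose()[0]);o=get_obs();y,z=p[1]+90,p[2]+8-85
print(p,o['force'],o['opening'],'r',np.hypot(y,z),'tub',np.arctan2(z,y)-np.arctan2(90,63))
def arc(a0,a1,n):
    a=np.linspace(a0,a1,n+1)+np.arctan2(90,63); Y=110*np.cos(a);Z=110*np.sin(a)
    print(np.c_[-np.diff(Z),np.diff(Y)].round(1).tolist())
arc(*[float(v) for v in sys.argv[1:3]],int(sys.argv[3]))
E
python3 cr.py 0 1.2 12
```

```text
[-140.61160904  -26.64590517  168.70590282] [-0.34907976  1.10558626  3.88363723] 0.16204803892880984 r 111.46171514608822 tub 0.0061742241836376666
[[-5.8, -9.3], [-4.9, -9.8], [-3.9, -10.3], [-2.8, -10.6], [-1.8, -10.9], [-0.7, -11.0], [0.4, -11.0], [1.5, -10.9], [2.6, -10.7], [3.7, -10.4], [4.7, -10.0], [5.6, -9.4]]
```

Request:
move_arm([
  {"linear":[-2.9,-4.6,0],"rot":[0,0,0],"jaw":5},
  {"linear":[-2.9,-4.6,0],"rot":[0,0,0],"jaw":5},
  {"linear":[-4.9,-9.8,0],"rot":[0,0,0],"jaw":5},
  {"linear":[-3.9,-10.3,0],"rot":[0,0,0],"jaw":5},
  {"linear":[-2.8,-10.6,0],"rot":[0,0,0],"jaw":5},
  {"linear":[-1.8,-10.9,0],"rot":[0,0,0],"jaw":5},
  {"linear":[-0.7,-11,0],"rot":[0,0,0],"jaw":5},
  {"linear":[0.4,-11,0],"rot":[0,0,0],"jaw":5},
  {"linear":[1.5,-10.9,0],"rot":[0,0,0],"jaw":5},
  {"linear":[2.6,-10.7,0],"rot":[0,0,0],"jaw":5},
  {"linear":[3.7,-10.4,0],"rot":[0,0,0],"jaw":5},
  {"linear":[0,0,0],"rot":[0,0,0],"jaw":5},
])

```text
t: 26.97
eef_pos: [0.4048, 0.0895, 0.1808]
tcp_rot: [0.088, 1.566, -0.091]
force: [-0.8, 2.4, 7.0]
opening: 0.164
```

```bash
python3 cr.py 1.0 2.1 14
```

```text
[-140.27347052 -132.19721416  180.79002853] [-0.84194955  2.4261274   6.98820903] 0.16411820707654345 r 112.04005937483697 tub 0.9968775030116411
[[3.6, -7.9], [4.2, -7.6], [4.8, -7.2], [5.3, -6.8], [5.8, -6.4], [6.3, -5.9], [6.8, -5.4], [7.2, -4.8], [7.5, -4.2], [7.8, -3.6], [8.1, -3.0], [8.3, -2.4], [8.5, -1.7], [8.6, -1.0]]
```

Tracking exactly. Continue to about 2.07.

Request:
move_arm([
  {"linear":[3.6,-7.9,0],"rot":[0,0,0],"jaw":5},
  {"linear":[4.2,-7.6,0],"rot":[0,0,0],"jaw":5},
  {"linear":[4.8,-7.2,0],"rot":[0,0,0],"jaw":5},
  {"linear":[5.3,-6.8,0],"rot":[0,0,0],"jaw":5},
  {"linear":[5.8,-6.4,0],"rot":[0,0,0],"jaw":5},
  {"linear":[6.3,-5.9,0],"rot":[0,0,0],"jaw":5},
  {"linear":[6.8,-5.4,0],"rot":[0,0,0],"jaw":5},
  {"linear":[7.2,-4.8,0],"rot":[0,0,0],"jaw":5},
  {"linear":[7.5,-4.2,0],"rot":[0,0,0],"jaw":5},
  {"linear":[7.8,-3.6,0],"rot":[0,0,0],"jaw":5},
  {"linear":[8.1,-3,0],"rot":[0,0,0],"jaw":5},
  {"linear":[8.3,-2.4,0],"rot":[0,0,0],"jaw":5},
  {"linear":[8.5,-1.7,0],"rot":[0,0,0],"jaw":5},
  {"linear":[6,-0.7,0],"rot":[0,0,0],"jaw":5},
  {"linear":[0,0,0],"rot":[0,0,0],"jaw":5},
  {"linear":[0,0,0],"rot":[0,0,0],"jaw":5},
  {"linear":[0,0,0],"rot":[0,0,0],"jaw":5},
  {"linear":[0,0,0],"rot":[0,0,0],"jaw":5},
])

```text
t: 28.47
eef_pos: [0.3971, 0.0229, 0.0898]
tcp_rot: [0.087, 1.567, -0.091]
force: [2.6, 6.9, -1.0]
opening: 0.166
```

```bash
python3 cr.py 2.07 2.1 1;python3 -c "
from h import *
snap(['wrist','top','side'],'q');crop('q_top',100,130,320,295,3.6,'q1')"
```

```text
[-140.18350841 -199.20884671   89.79630368] [ 2.58739067  6.88232435 -1.01974742] 0.16627056490957565 r 109.95598022200977 tub 2.0648813807959088
[[3.3, -0.3]]
```

View pics/q1.png

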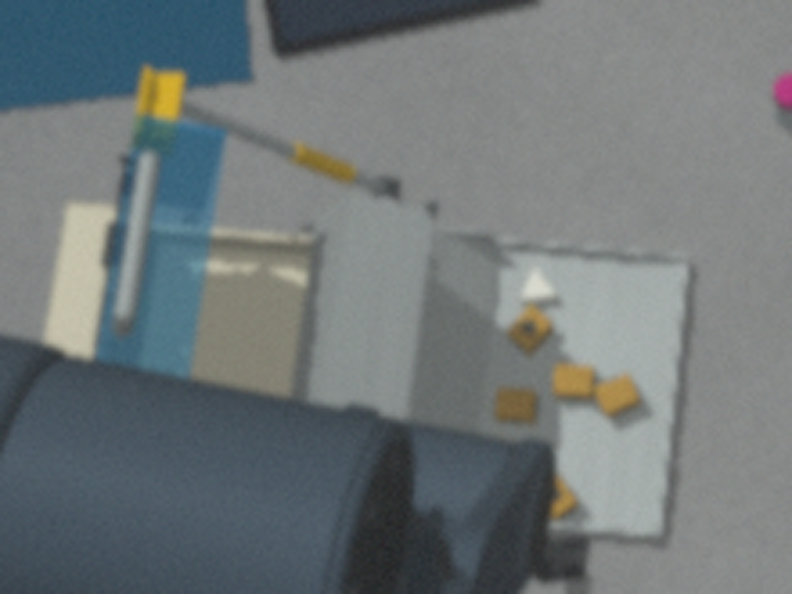

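View pics/q_wrist.png

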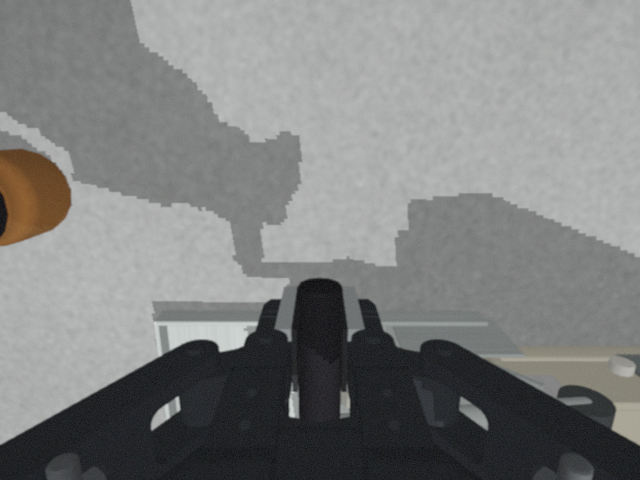

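View pics/q_side.png

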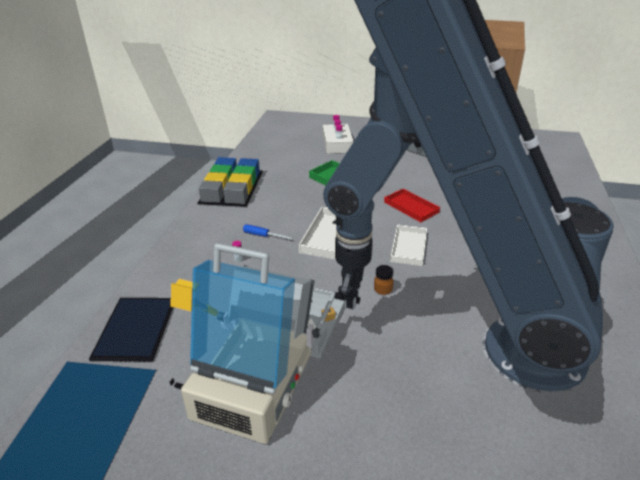

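Request:
move_arm([
  {"linear":[4,0,0],"rot":[0,0,0],"jaw":5},
  {"linear":[0,0,0],"rot":[0,0,0],"jaw":5},
  {"linear":[0,0,0],"rot":[0,0,0],"jaw":5},
  {"linear":[0,0,0],"rot":[0,0,0],"jaw":5},
  {"linear":[0,0,0],"rot":[0,0,0],"jaw":5},
  {"linear":[0,0,0],"rot":[0,0,0],"jaw":5},
  {"linear":[0,0,0],"rot":[0,0,0],"jaw":5},
  {"linear":[0,0,0],"rot":[0,0,0],"jaw":5},
])

```text
t: 29.28
eef_pos: [0.3972, 0.0226, 0.0865]
tcp_rot: [0.086, 1.566, -0.091]
force: [0.9, 4.7, 7.7]
opening: 0.16
```

```bash
python3 cr.py 2.09 1.0 11; python3 cr.py 1.0 0 10
```

```text
[-140.09987603 -199.54168938   86.51481418] [0.92639018 4.69876126 7.70029428] 0.15973878535431424 r 109.95414226421443 tub 2.0948795419422517
[[-10.8, 1.5], [-10.6, 2.6], [-10.3, 3.6], [-9.9, 4.6], [-9.4, 5.6], [-8.8, 6.5], [-8.1, 7.3], [-7.3, 8.1], [-6.5, 8.8], [-5.6, 9.4], [-4.6, 9.9]]
[-140.09987603 -199.54168938   86.51481418] [0.92639018 4.69876126 7.70029428] 0.15973878535431424 r 109.95414226421443 tub 2.0948795419422517
[[-3.7, 10.4], [-2.6, 10.7], [-1.5, 10.9], [-0.4, 11.0], [0.7, 11.0], [1.8, 10.9], [2.8, 10.6], [3.9, 10.3], [4.9, 9.8], [5.8, 9.3]]
```

Request:
move_arm([
  {"linear":[-10.8,1.5,0],"rot":[0,0,0],"jaw":5},
  {"linear":[-10.6,2.6,0],"rot":[0,0,0],"jaw":5},
  {"linear":[-10.3,3.6,0],"rot":[0,0,0],"jaw":5},
  {"linear":[-9.9,4.6,0],"rot":[0,0,0],"jaw":5},
  {"linear":[-9.4,5.6,0],"rot":[0,0,0],"jaw":5},
  {"linear":[-8.8,6.5,0],"rot":[0,0,0],"jaw":5},
  {"linear":[-8.1,7.3,0],"rot":[0,0,0],"jaw":5},
  {"linear":[-7.3,8.1,0],"rot":[0,0,0],"jaw":5},
  {"linear":[-6.5,8.8,0],"rot":[0,0,0],"jaw":5},
  {"linear":[-5.6,9.4,0],"rot":[0,0,0],"jaw":5},
  {"linear":[-4.6,9.9,0],"rot":[0,0,0],"jaw":5},
  {"linear":[0,0,0],"rot":[0,0,0],"jaw":5},
])

```text
t: 30.28
eef_pos: [0.4043, 0.0862, 0.1819]
tcp_rot: [0.072, 1.566, -0.094]
force: [-10.3, -17.6, 47.3]
opening: 0.159
```

```bash
python3 cr.py 1.0 0 10
```

```text
[-140.45257725 -135.52487229  181.90707385] [-10.33486586 -17.63949418  47.3287195 ] 0.15924306100052074 r 114.35911918603205 tub 1.0201564437726898
[[-3.7, 10.4], [-2.6, 10.7], [-1.5, 10.9], [-0.4, 11.0], [0.7, 11.0], [1.8, 10.9], [2.8, 10.6], [3.9, 10.3], [4.9, 9.8], [5.8, 9.3]]
```

```bash
python3 -c "
from h import *
snap(['wrist','top','side'],'r');crop('r_top',100,130,320,295,3.6,'r1');crop('r_side',180,180,400,400,3,'r2');print(get_obs()['moment'],get_obs()['q'].round(3))"
```

```text
[-3.01527637  1.77109871 -0.18302036] [-0.053  0.353  2.007 -0.018  0.779 -1.504]
```

View pics/r_wrist.png

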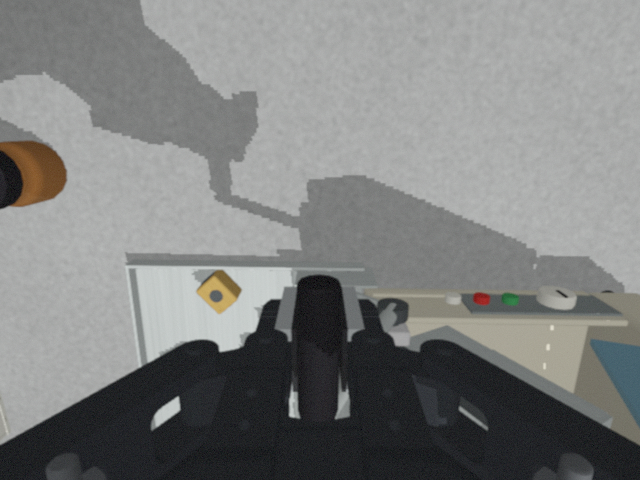

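View pics/r2.png

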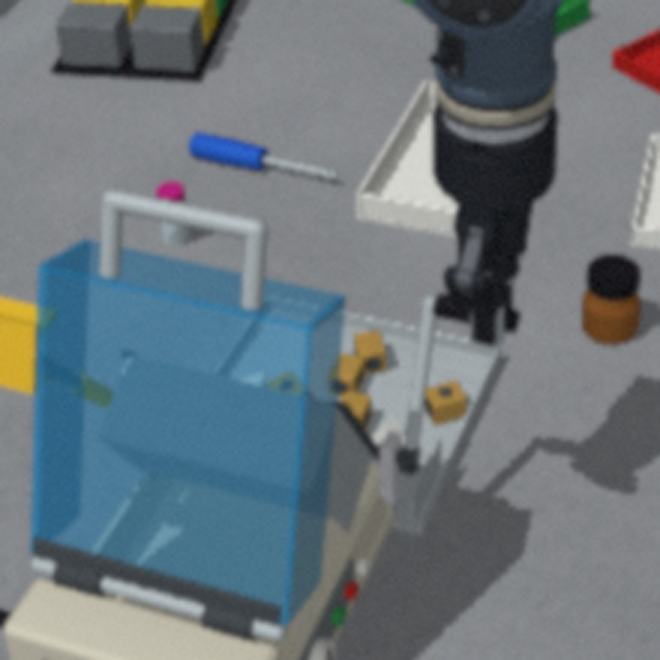

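View pics/r1.png

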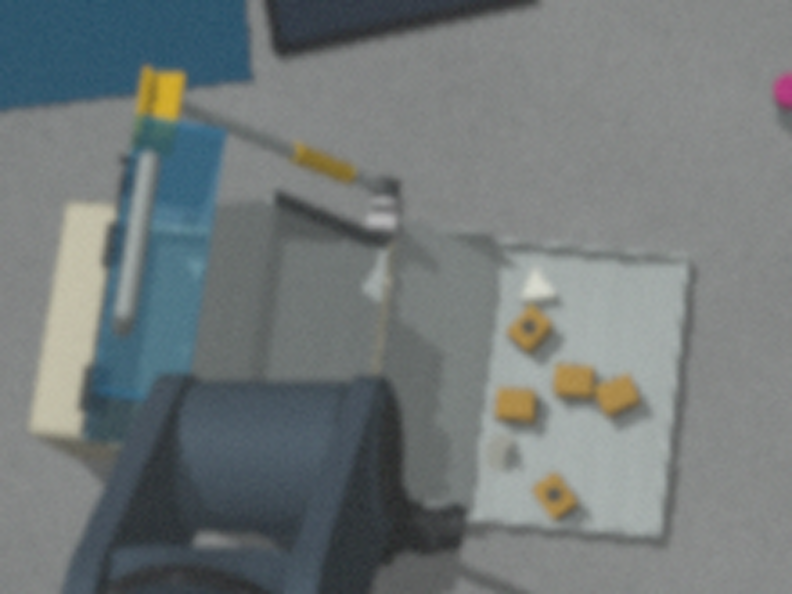

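Request:
move_arm([
  {"linear":[-3,-1,0],"rot":[0,0,0],"jaw":5},
  {"linear":[0,0,0],"rot":[0,0,0],"jaw":5},
])

```text
t: 30.6
eef_pos: [0.4044, 0.0872, 0.1827]
tcp_rot: [0.081, 1.566, -0.093]
force: [-4.4, -8.2, 22.7]
opening: 0.162
```

```bash
python3 cr.py 1.0 0 10 | head -1
```

```text
[-140.46672793 -134.52702031  182.71884515] [-4.43446863 -8.1669585  22.74076887] 0.16156617934495335 r 114.71325013732951 tub 1.0093594623916702
```

Request:
move_arm([
  {"linear":[-3,-1,0],"rot":[0,0,0],"jaw":5},
  {"linear":[-3.7,10.4,0],"rot":[0,0,0],"jaw":5},
  {"linear":[-2.6,10.7,0],"rot":[0,0,0],"jaw":5},
  {"linear":[-1.5,10.9,0],"rot":[0,0,0],"jaw":5},
  {"linear":[-0.4,11,0],"rot":[0,0,0],"jaw":5},
  {"linear":[0,0,0],"rot":[0,0,0],"jaw":5},
])

```text
t: 31.1
eef_pos: [0.4094, 0.1314, 0.193]
tcp_rot: [0.083, 1.566, -0.09]
force: [-2.0, -0.1, 13.9]
opening: 0.163
```

```bash
python3 cr.py 0.6 0 6
```

```text
[-140.620706    -89.9980149   192.96830724] [-2.04300134 -0.06184959 13.90282609] 0.1625472369787016 r 115.96830725729552 tub 0.6107088468143874
[[0.7, 11.0], [1.8, 10.9], [2.8, 10.6], [3.9, 10.3], [4.9, 9.8], [5.8, 9.3]]
```

Request:
move_arm([
  {"linear":[0,11,0],"rot":[0,0,0],"jaw":5},
  {"linear":[1.5,10.9,0],"rot":[0,0,0],"jaw":5},
  {"linear":[2.7,10.6,0],"rot":[0,0,0],"jaw":5},
  {"linear":[3.9,10.3,0],"rot":[0,0,0],"jaw":5},
  {"linear":[4.9,9.8,0],"rot":[0,0,0],"jaw":5},
  {"linear":[5.8,9.3,0],"rot":[0,0,0],"jaw":5},
  {"linear":[2,2.5,0],"rot":[0,0,0],"jaw":5},
  {"linear":[0,0,0],"rot":[0,0,0],"jaw":5},
  {"linear":[0,0,0],"rot":[0,0,0],"jaw":5},
])

```text
t: 31.85
eef_pos: [0.4167, 0.1944, 0.1714]
tcp_rot: [0.083, 1.567, -0.091]
force: [-0.3, -4.7, 15.3]
opening: 0.157
```

```bash
python3 cr.py 0.6 0 6
```

```text
[-140.72828574  -26.58811586  171.42210701] [-0.30531933 -4.68107713 15.25104411] 0.15719417126449337 r 113.73918120511199 tub 0.019330367201960463
[[0.7, 11.0], [1.8, 10.9], [2.8, 10.6], [3.9, 10.3], [4.9, 9.8], [5.8, 9.3]]
```

Request:
move_arm([
  {"linear":[1.5,2,0],"rot":[0,0,0],"jaw":5},
  {"linear":[0,0,0],"rot":[0,0,0],"jaw":5},
  {"linear":[0,0,0],"rot":[0,0,0],"jaw":5},
])

```text
t: 32.1
eef_pos: [0.4168, 0.1945, 0.1713]
tcp_rot: [0.079, 1.567, -0.093]
force: [-3.5, -13.1, 28.3]
opening: 0.165
```

```bash
python3 cr.py 0.6 0 6|head -1
```

```text
[-140.68008172  -26.43601499  171.28501453] [ -3.5095639  -13.1400972   28.30310371] 0.16499063257263397 r 113.71035201744503 tub 0.01754776342451736
```

Request:
move_arm([
  {"linear":[-1.5,-2,0],"rot":[0,0,0],"jaw":36},
  {"linear":[0,0,0],"rot":[0,0,0],"jaw":36},
  {"linear":[0,0,0],"rot":[0,0,0],"jaw":36},
  {"linear":[0,0,0],"rot":[0,0,0],"jaw":36},
  {"linear":[-15,0,0],"rot":[0,0,0],"jaw":36},
  {"linear":[-30,0,0],"rot":[0,0,0],"jaw":36},
  {"linear":[-35,0,0],"rot":[0,0,0],"jaw":36},
  {"linear":[-10,-30,5],"rot":[0,0,0],"jaw":60},
  {"linear":[0,-36,10],"rot":[0,0,0],"jaw":60},
  {"linear":[0,-36,15],"rot":[0,0,0],"jaw":60},
  {"linear":[0,-36,15],"rot":[0,0,0],"jaw":60},
  {"linear":[0,-32,20],"rot":[0,0,0],"jaw":60},
  {"linear":[0,-20,30],"rot":[0,0,0],"jaw":60},
  {"linear":[0,0,30],"rot":[0,0,0],"jaw":60},
  {"linear":[0,0,20],"rot":[0,0,0],"jaw":60},
  {"linear":[0,0,0],"rot":[0,0,0],"jaw":60},
])

```text
t: 33.43
eef_pos: [0.5428, -0.0113, 0.26]
tcp_rot: [0.087, 1.566, -0.092]
force: [0.6, 0.9, -0.2]
opening: 0.705
```

```bash
python3 -c "
from h import *
snap(['wrist','top','side'],'s');crop('s_top',100,130,320,295,3.6,'s1');print(invF(pose()[0]),get_obs()['q'].round(3))"
```

```text
[   2.5930576  -214.78241717  259.59800546] [-0.224  0.39   1.63  -0.004  1.125 -1.681]
```

View pics/s_wrist.png

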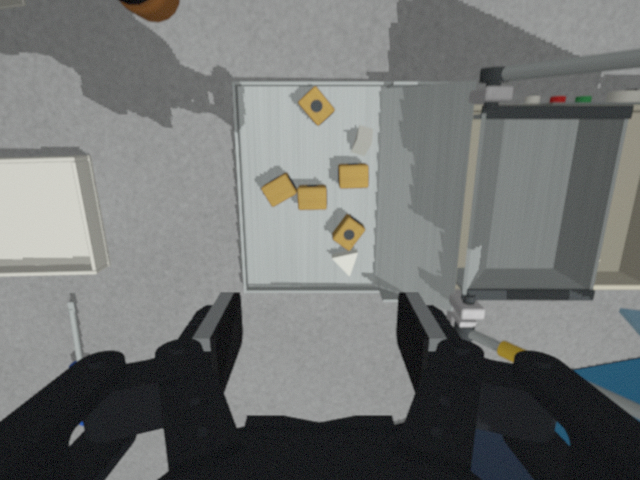

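View pics/s1.png

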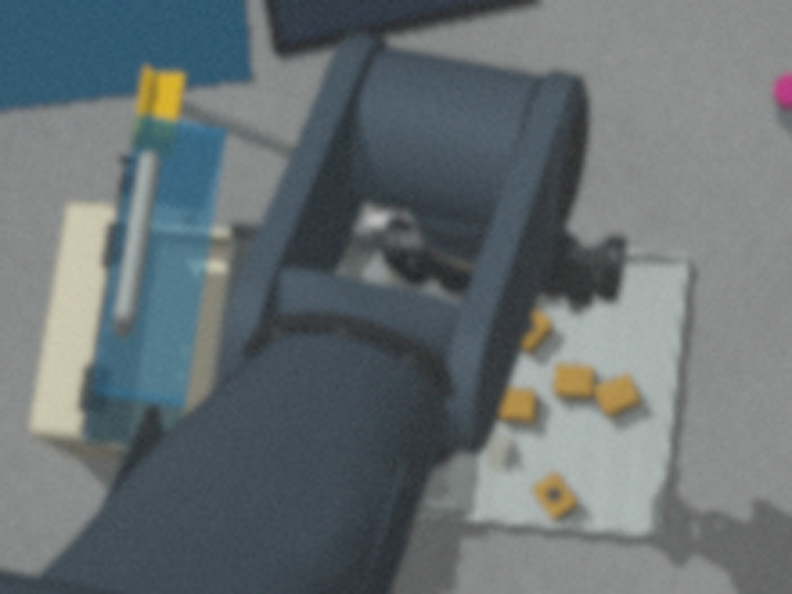

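View pics/s_side.png

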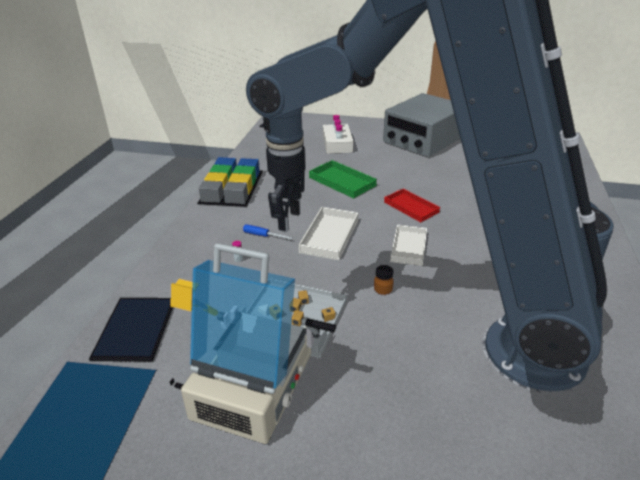

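```bash
python3 -c "
from h import *
crop('s_wrist',230,70,400,300,3.4,'s2'); crop('r_top',220,190,300,290,6,'s3')"
```

```text
(no output)
```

View pics/s2.png

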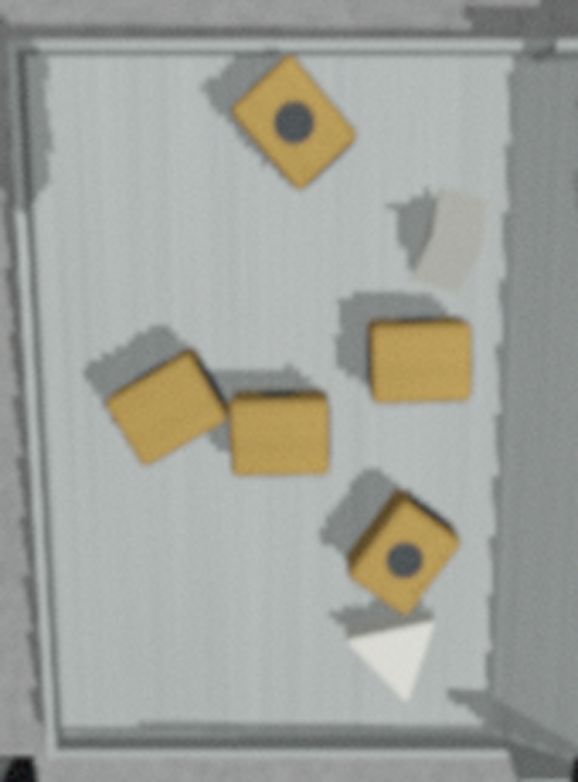

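View pics/s3.png

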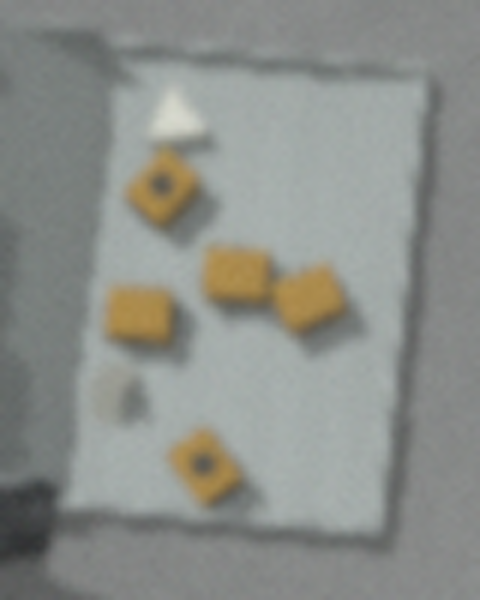

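```bash
python3 -c "
from h import *
w=lambda u,v:(230+u/3.4,70+v/3.4)
t=lambda u,v:(220+u/6,190+v/6)
D=dict(A=((295,122),(206,466)),B=((167,408),(312,298)),C=((280,433),(238,272)),D=((421,361),(140,313)),E=((404,558),(161,185)))
for n,(a,b) in D.items():
  X,e=tri(('s_wrist',w(*a)),('r_top',t(*b))); print(n,X.round(4),np.round(e,1),'wrist@26',onz('s_wrist',w(*a),.026).round(4),'top@26',onz('r_top',t(*b),.026).round(4),'fin',invF(X).round(0))
C=dict(A=[(290,57),(235,108),(300,188),(357,135)],B=[(190,352),(108,405),(150,464),(228,410)],C=[(230,395),(328,393),(329,474),(233,475)],D=[(370,322),(470,320),(470,400),(374,402)],E=[(398,497),(350,573),(407,615),(458,543)])
for n,c in C.items():
  P=np.array([onz('s_wrist',w(*q),.026)[:2] for q in c]); e=np.roll(P,-1,0)-P; print(n,(np.linalg.norm(e,axis=1)*1000).round(1),'edge dirs fin deg',[(np.degrees(np.arctan2(v[1],v[0]))-np.degrees(FP[2])).round(0) for v in e])
"
```

```text
A [ 0.4534 -0.005   0.0178] [1.2 0.4] wrist@26 [ 0.4534 -0.004   0.026 ] top@26 [ 0.4525 -0.0068  0.026 ] fin [ -81. -220.   18.]
B [ 0.5268 -0.0504  0.0067] [0.6 0.2] wrist@26 [ 0.5236 -0.0478  0.026 ] top@26 [ 0.5233 -0.0519  0.026 ] fin [  -3. -257.    7.]
C [ 0.538  -0.0187  0.0092] [1.2 0.4] wrist@26 [ 0.5341 -0.0176  0.026 ] top@26 [ 0.5354 -0.0206  0.026 ] fin [   5. -224.    9.]
D [0.5206 0.0231 0.0146] [1.  0.4] wrist@26 [0.5187 0.0231 0.026 ] top@26 [0.5187 0.0209 0.026 ] fin [ -18. -185.   15.]
E [0.5786 0.014  0.0082] [0. 0.] wrist@26 [0.5737 0.0132 0.026 ] top@26 [0.5742 0.012  0.026 ] fin [  41. -187.    8.]
A [18.9 26.1 20.  25.8] edge dirs fin deg [np.float64(-49.0), np.float64(40.0), np.float64(132.0), np.float64(-137.0)]
B [27.2 19.9 26.7 18.8] edge dirs fin deg [np.float64(-58.0), np.float64(34.0), np.float64(125.0), np.float64(-147.0)]
C [27.  22.7 26.9 22.4] edge dirs fin deg [np.float64(91.0), np.float64(1.0), np.float64(-89.0), np.float64(181.0)]
D [27.1 21.7 26.4 21.8] edge dirs fin deg [np.float64(91.0), np.float64(2.0), np.float64(-89.0), np.float64(184.0)]
E [25.9 20.8 25.6 21.8] edge dirs fin deg [np.float64(-31.0), np.float64(53.0), np.float64(147.0), np.float64(-127.0)]
```

Request:
move_arm([
  {"linear":[0,0,0],"rot":[7,0,0],"jaw":50},
  {"linear":[0,0,0],"rot":[7,0,0],"jaw":50},
  {"linear":[0,0,0],"rot":[7,0,0],"jaw":50},
  {"linear":[0,0,0],"rot":[7,0,0],"jaw":50},
  {"linear":[0,0,0],"rot":[7,0,0],"jaw":50},
  {"linear":[0,0,0],"rot":[7,0,0],"jaw":50},
  {"linear":[0,0,0],"rot":[7,0,0],"jaw":50},
  {"linear":[0,0,0],"rot":[7,0,0],"jaw":50},
  {"linear":[0,0,0],"rot":[7,0,0],"jaw":50},
  {"linear":[0,0,0],"rot":[7,0,0],"jaw":50},
  {"linear":[0,0,0],"rot":[7,0,0],"jaw":50},
  {"linear":[0,0,0],"rot":[7,0,0],"jaw":50},
  {"linear":[0,0,0],"rot":[6,0,0],"jaw":50},
  {"linear":[0,0,0],"rot":[0,0,0],"jaw":50},
])

```text
t: 34.75
eef_pos: [0.5367, -0.0089, 0.2606]
tcp_rot: [1.289, 1.153, -1.295]
force: [1.2, -0.5, 0.2]
opening: 0.587
```

```bash
cat >> h.py <<'E'
def jawR(deg):  # tool down, tool y at angle deg in finisher frame
    a=np.radians(deg)+FP[2]; x=np.array([0,0,-1.]);y=np.array([np.cos(a),np.sin(a),0]);return np.array([x,y,np.cross(x,y)]).T
E
python3 - <<'E'
from h import *
snap(['wrist'],'t')
print(get_obs()['q'].round(3),pose()[0],delta([.5343,-.0185,.10],jawR(0)))
E
```

```text
[-0.223  0.388  1.631 -0.004  1.125 -0.112] [ 0.5369511  -0.00903299  0.26058384] (array([160.6,  -1.3,   9.2]), array([0.43, 0.18, 0.09]))
```

View pics/t_wrist.png

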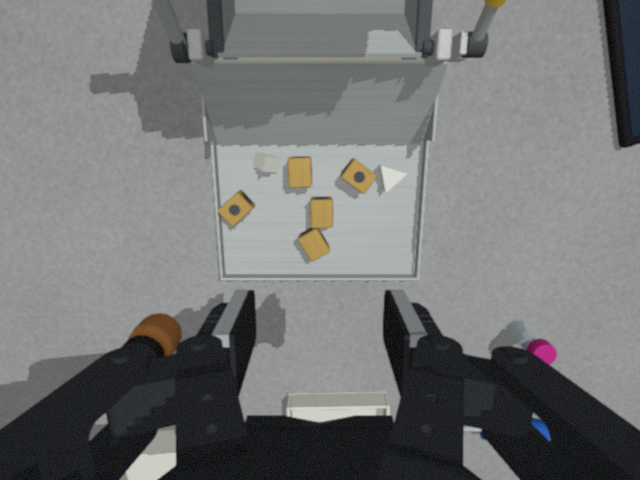

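```bash
python3 -c "
from h import *
crop('t_wrist',205,135,435,285,3.4,'t2')"
```

```text
(no output)
```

View pics/t2.png

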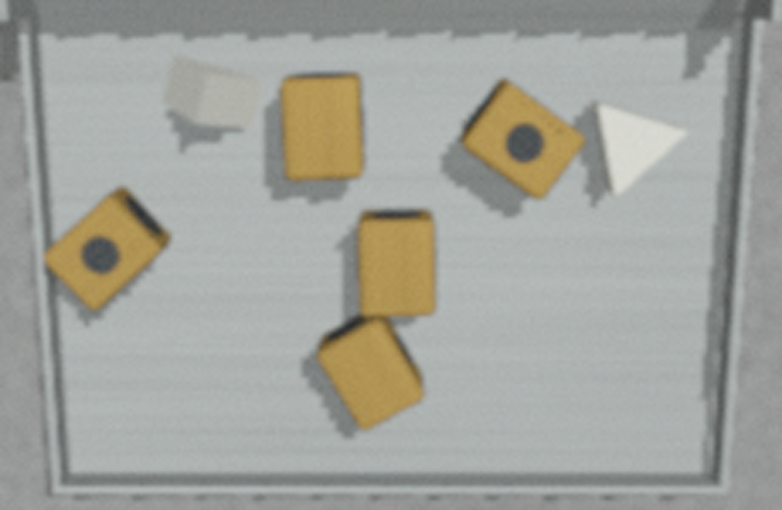

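```bash
python3 -c "
from h import *
w=lambda u,v:(230+u/3.4,70+v/3.4)
t=lambda u,v:(205+u/3.4,135+v/3.4)
D=dict(A=((295,122),(100,255)),B=((167,408),(372,374)),C=((280,435),(397,267)),D=((421,361),(322,128)),E=((404,558),(524,143)))
for n,(a,b) in D.items():
  X,e=tri(('s_wrist',w(*a)),('t_wrist',t(*b))); print(n,X.round(4),np.round(e,1),'s@26',onz('s_wrist',w(*a),.026).round(4),'t@26',onz('t_wrist',t(*b),.026).round(4))
C=dict(A=[(122,192),(45,258),(95,310),(168,240)],B=[(377,318),(318,353),(364,430),(423,395)],C=[(360,215),(362,314),(434,314),(432,216)],D=[(282,78),(287,179),(361,178),(360,77)],E=[(505,82),(463,140),(542,197),(583,140)])
for n,c in C.items():
  P=np.array([onz('t_wrist',t(*q),.026)[:2] for q in c]); e=np.roll(P,-1,0)-P; print(n,P.mean(0).round(4),(np.linalg.norm(e,axis=1)*1000).round(1),'edge dirs fin deg',[(np.degrees(np.arctan2(v[1],v[0]))-np.degrees(FP[2])).round(0) for v in e])
"
```

```text
A [ 0.4539 -0.0045  0.0267] [0.8 0.8] s@26 [ 0.4534 -0.004   0.026 ] t@26 [ 0.4542 -0.0052  0.026 ]
B [ 0.5251 -0.0492  0.0207] [1.1 1. ] s@26 [ 0.5236 -0.0478  0.026 ] t@26 [ 0.526  -0.0484  0.026 ]
C [ 0.536  -0.0184  0.0211] [0.8 0.8] s@26 [ 0.5346 -0.0176  0.026 ] t@26 [ 0.5366 -0.018   0.026 ]
D [0.5198 0.0229 0.0213] [0.8 0.7] s@26 [0.5187 0.0231 0.026 ] t@26 [0.5206 0.0228 0.026 ]
E [0.5747 0.0128 0.0241] [0.7 0.7] s@26 [0.5737 0.0132 0.026 ] t@26 [0.575  0.0126 0.026 ]
A [ 0.4565 -0.0041] [29.3 20.  29.6 18.1] edge dirs fin deg [np.float64(-140.0), np.float64(-49.0), np.float64(43.0), np.float64(132.0)]
B [ 0.5256 -0.0485] [19.8 26.7 20.2 26.5] edge dirs fin deg [np.float64(-148.0), np.float64(-61.0), np.float64(32.0), np.float64(120.0)]
C [ 0.5367 -0.0175] [28.4 20.4 28.1 20. ] edge dirs fin deg [np.float64(-89.0), np.float64(0.0), np.float64(92.0), np.float64(179.0)]
D [0.5207 0.0227] [27.4 20.4 27.3 21.1] edge dirs fin deg [np.float64(-88.0), np.float64(1.0), np.float64(90.0), np.float64(181.0)]
E [0.5749 0.0134] [19.2 27.1 19.  26.7] edge dirs fin deg [np.float64(-125.0), np.float64(-35.0), np.float64(56.0), np.float64(145.0)]
```

Request:
move_arm([
  {"linear":[20,0,4],"rot":[0,0,0],"jaw":44},
  {"linear":[35,0,5],"rot":[0.4,0,0],"jaw":40},
  {"linear":[40,0,0],"rot":[0,0,0],"jaw":38},
  {"linear":[35,0,0],"rot":[0,0,0],"jaw":34},
  {"linear":[30,0,0],"rot":[0,0,0],"jaw":34},
  {"linear":[20,0,0],"rot":[0,0,0],"jaw":34},
  {"linear":[0,0,0],"rot":[0,0,0],"jaw":34},
  {"linear":[0,0,0],"rot":[0,0,0],"jaw":34},
])

```text
t: 35.47
eef_pos: [0.5362, -0.019, 0.0801]
tcp_rot: [1.291, 1.152, -1.299]
force: [0.6, -0.3, -0.0]
opening: 0.398
```

```bash
python3 - <<'E'
from h import *
snap(['wrist'],'u')
print(pose()[0],delta([.5355,-.018,.018],jawR(0)))
E
```

```text
[ 0.53745876 -0.01930325  0.08135184] (array([63.3, -2.1, -1.3]), array([-0.05,  0.2 , -0.01]))
```

View pics/u_wrist.png

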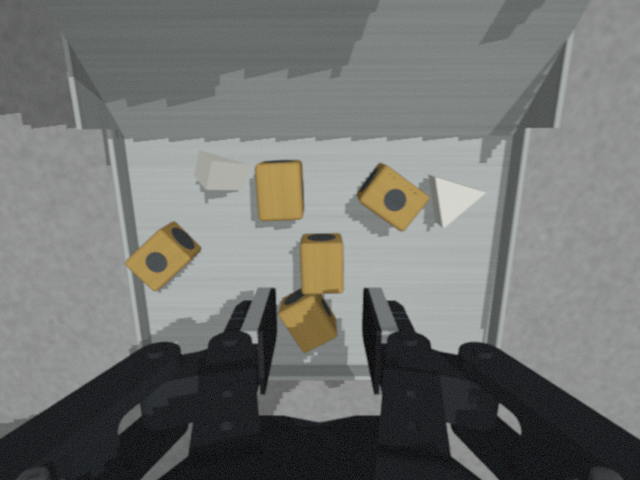

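Request:
move_arm([
  {"linear":[25,-1,-1],"rot":[0,0,0],"jaw":34},
  {"linear":[25,0,0],"rot":[0,0,0],"jaw":34},
  {"linear":[12,0,0],"rot":[0,0,0],"jaw":34},
  {"linear":[0,0,0],"rot":[0,0,0],"jaw":34},
  {"linear":[0,0,0],"rot":[0,0,0],"jaw":12},
  {"linear":[0,0,0],"rot":[0,0,0],"jaw":12},
  {"linear":[0,0,0],"rot":[0,0,0],"jaw":12},
  {"linear":[0,0,0],"rot":[0,0,0],"jaw":12},
  {"linear":[0,0,0],"rot":[0,0,0],"jaw":12},
])

```text
t: 36.27
eef_pos: [0.5373, -0.0188, 0.02]
tcp_rot: [1.295, 1.146, -1.297]
force: [-0.5, 0.4, 4.6]
opening: 0.244
```

Request:
move_arm([
  {"linear":[-15,0,0],"rot":[0,0,0],"jaw":12},
  {"linear":[-30,0,0],"rot":[0,0,0],"jaw":12},
  {"linear":[-35,0,0],"rot":[0,0,0],"jaw":12},
  {"linear":[-20,2,15],"rot":[0,0,0],"jaw":12},
  {"linear":[0,2,35],"rot":[0,0,0],"jaw":12},
  {"linear":[0,2,38],"rot":[0,0,0],"jaw":12},
  {"linear":[0,2,38],"rot":[0,0,0],"jaw":12},
  {"linear":[0,2,38],"rot":[0,0,0],"jaw":12},
  {"linear":[0,2,38],"rot":[0,0,0],"jaw":12},
  {"linear":[0,2,38],"rot":[0,0,0],"jaw":12},
  {"linear":[0,2,38],"rot":[0,0,0],"jaw":12},
  {"linear":[0,2,38],"rot":[0,0,0],"jaw":12},
  {"linear":[0,2,38],"rot":[0,0,0],"jaw":12},
  {"linear":[0,0,24],"rot":[0,0,0],"jaw":12},
  {"linear":[0,0,10],"rot":[0,0,0],"jaw":12},
  {"linear":[0,0,0],"rot":[0,0,0],"jaw":12},
  {"linear":[0,0,0],"rot":[0,0,0],"jaw":12},
])

```text
t: 37.68
eef_pos: [0.5096, -0.4047, 0.1198]
tcp_rot: [1.295, 1.15, -1.299]
force: [0.3, -0.1, -1.1]
opening: 0.24
```

```bash
python3 - <<'E'
from h import *
snap(['wrist'],'v')
print(pose()[0],get_obs()['opening'],get_obs()['q'].round(2),delta([.512,-.410,.019],jawR(0)))
for n,p in dict(a=(.584,-.244),b=(.568,-.448),c=(.45,-.436),d=(.468,-.234)).items(): print(n,proj('v_wrist',np.append(p,.028)).round())
E
```

```text
[ 0.50973532 -0.40368994  0.11977185] 0.2357915417694312 [-0.84  0.71  1.46 -0.    0.97 -0.72] (array([100.8,   3.2,   5.9]), array([-0.11,  0.07,  0.1 ]))
a [436. -87.]
b [423. 304.]
c [232. 308.]
d [194. -77.]
```

View pics/v_wrist.png

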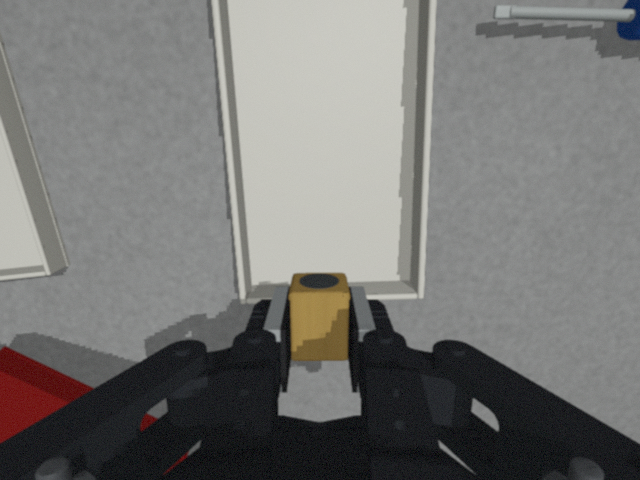

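```bash
python3 - <<'E'
from h import *
for p in [(241,303),(423,299),(213,0),(436,0)]: print(onz('v_wrist',p,.028).round(4))
E
```

```text
[ 0.4559 -0.4335  0.028 ]
[ 0.5684 -0.4443  0.028 ]
[ 0.471  -0.2673  0.028 ]
[ 0.5828 -0.2809  0.028 ]
```

Request:
move_arm([
  {"linear":[30,3,2],"rot":[0,0,0],"jaw":12},
  {"linear":[35,3,0],"rot":[0,0,0],"jaw":12},
  {"linear":[25,0,0],"rot":[0,0,0],"jaw":12},
  {"linear":[9,0,0],"rot":[0,0,0],"jaw":12},
  {"linear":[0,0,0],"rot":[0,0,0],"jaw":12},
  {"linear":[0,0,0],"rot":[0,0,0],"jaw":40},
  {"linear":[0,0,0],"rot":[0,0,0],"jaw":40},
  {"linear":[0,0,0],"rot":[0,0,0],"jaw":40},
  {"linear":[0,0,0],"rot":[0,0,0],"jaw":40},
  {"linear":[-20,0,0],"rot":[0,0,0],"jaw":40},
  {"linear":[-35,0,0],"rot":[0,0,0],"jaw":40},
  {"linear":[-35,0,0],"rot":[0,0,0],"jaw":40},
  {"linear":[-20,0,-10],"rot":[0,0,0],"jaw":40},
])

```text
t: 38.82
eef_pos: [0.5184, -0.4017, 0.1352]
tcp_rot: [1.293, 1.139, -1.298]
force: [0.6, -1.2, 0.5]
opening: 0.466
```

```bash
python3 - <<'E'
from h import *
print(pose()[0],delta([.5253,-.049,.10],jawR(32)),delta([.5253,-.049,.10],jawR(0)))
E
```

```text
[ 0.51837771 -0.40168686  0.13521057] (array([  31.9,  -35.8, -351.2]), array([-32.23,   0.58,  -0.16])) (array([  31.9,  -35.8, -351.2]), array([-0.23,  0.51, -0.31]))
```

Request:
move_arm([
  {"linear":[0,-2,-20],"rot":[0,0,0],"jaw":40},
  {"linear":[0,-3.5,-36],"rot":[0,0,0],"jaw":40},
  {"linear":[0,-3.5,-36],"rot":[0,0,0],"jaw":40},
  {"linear":[0,-3.5,-36],"rot":[0,0,0],"jaw":40},
  {"linear":[0,-3.5,-36],"rot":[0,0,0],"jaw":40},
  {"linear":[0,-3.5,-36],"rot":[0,0,0],"jaw":40},
  {"linear":[0,-3.5,-36],"rot":[0,0,0],"jaw":40},
  {"linear":[0,-3.5,-36],"rot":[0,0,0],"jaw":40},
  {"linear":[0,-3.5,-36],"rot":[0,0,0],"jaw":40},
  {"linear":[0,-3.5,-30],"rot":[0,0,0],"jaw":40},
  {"linear":[0,-2,-13],"rot":[0,0,0],"jaw":40},
  {"linear":[10,0,0],"rot":[-6.5,0,0],"jaw":40},
  {"linear":[10,0,0],"rot":[-6.5,0,0],"jaw":38},
  {"linear":[10,0,0],"rot":[-6.5,0,0],"jaw":36},
  {"linear":[5,0,0],"rot":[-6.5,0,0],"jaw":34},
  {"linear":[5,0,0],"rot":[-6,0,0],"jaw":34},
  {"linear":[0,0,0],"rot":[0,0,0],"jaw":34},
  {"linear":[0,0,0],"rot":[0,0,0],"jaw":34},
])

```text
t: 40.32
eef_pos: [0.5237, -0.0465, 0.0899]
tcp_rot: [0.88, 1.383, -0.885]
force: [-0.2, 0.6, 0.8]
opening: 0.398
```

```bash
python3 - <<'E'
from h import *
snap(['wrist'],'w')
print(pose()[0],get_obs()['q'].round(2),delta([.5253,-.0487,.018],jawR(32)))
E
```

```text
[ 0.52389215 -0.04649787  0.09016384] [-0.3   0.63  1.81 -0.01  0.7  -0.73] (array([72.2,  0.4,  2.3]), array([-0.31,  0.2 ,  0.08]))
```

View pics/w_wrist.png

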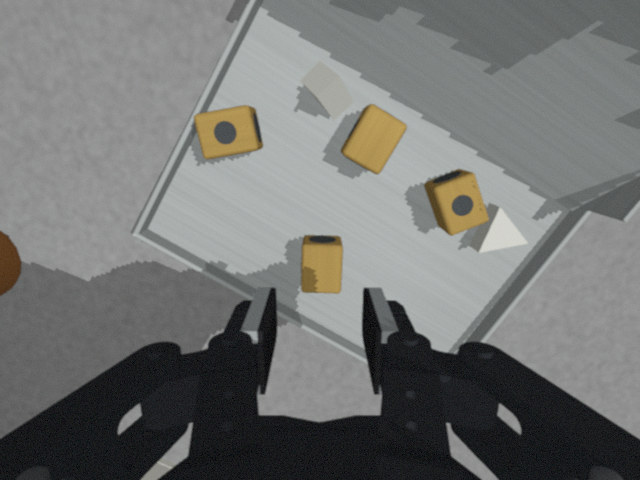

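Request:
move_arm([
  {"linear":[25,0,2],"rot":[0,0,0],"jaw":34},
  {"linear":[25,0,0],"rot":[0,0,0],"jaw":34},
  {"linear":[15,0,0],"rot":[0,0,0],"jaw":34},
  {"linear":[6,0,0],"rot":[0,0,0],"jaw":34},
  {"linear":[0,0,0],"rot":[0,0,0],"jaw":34},
  {"linear":[0,0,0],"rot":[0,0,0],"jaw":12},
  {"linear":[0,0,0],"rot":[0,0,0],"jaw":12},
  {"linear":[0,0,0],"rot":[0,0,0],"jaw":12},
  {"linear":[0,0,0],"rot":[0,0,0],"jaw":12},
  {"linear":[0,0,0],"rot":[0,0,0],"jaw":12},
  {"linear":[-15,0,0],"rot":[0,0,0],"jaw":12},
  {"linear":[-30,0,0],"rot":[0,0,0],"jaw":12},
  {"linear":[-35,0,0],"rot":[6.5,0,0],"jaw":12},
  {"linear":[-20,0,0],"rot":[6.5,0,0],"jaw":12},
  {"linear":[0,0,0],"rot":[6.5,0,0],"jaw":12},
  {"linear":[0,0,0],"rot":[6.5,0,0],"jaw":12},
  {"linear":[0,0,0],"rot":[6,0,0],"jaw":12},
  {"linear":[0,0,0],"rot":[0,0,0],"jaw":12},
])

```text
t: 41.87
eef_pos: [0.5244, -0.0476, 0.1194]
tcp_rot: [1.295, 1.146, -1.299]
force: [0.1, 0.4, -1.4]
opening: 0.24
```

```bash
python3 - <<'E'
from h import *
print(pose()[0],delta([.518,-.370,.12],jawR(0)))
E
```

```text
[ 0.52439452 -0.04763403  0.11944854] (array([  0.6,  32.6, 320.8]), array([-0.24,  0.21, -0.04]))
```

Request:
move_arm([
  {"linear":[0,2,20],"rot":[0,0,0],"jaw":12},
  {"linear":[0,4,38],"rot":[0,0,0],"jaw":12},
  {"linear":[0,4,38],"rot":[0,0,0],"jaw":12},
  {"linear":[0,4,38],"rot":[0,0,0],"jaw":12},
  {"linear":[0,4,38],"rot":[0,0,0],"jaw":12},
  {"linear":[0,4,38],"rot":[0,0,0],"jaw":12},
  {"linear":[0,4,38],"rot":[0,0,0],"jaw":12},
  {"linear":[0,4,38],"rot":[0,0,0],"jaw":12},
  {"linear":[0,3,25],"rot":[0,0,0],"jaw":12},
  {"linear":[0,0,10],"rot":[0,0,0],"jaw":12},
  {"linear":[0,0,0],"rot":[0,0,0],"jaw":12},
  {"linear":[0,0,0],"rot":[0,0,0],"jaw":12},
])

```text
t: 42.87
eef_pos: [0.5183, -0.3692, 0.1195]
tcp_rot: [1.294, 1.151, -1.298]
force: [-0.9, 0.3, 0.1]
opening: 0.24
```

```bash
python3 - <<'E'
from h import *
snap(['wrist'],'x')
print(pose()[0],get_obs()['opening'],delta([.518,-.370,.020],jawR(0)))
E
```

```text
[ 0.51832101 -0.36822132  0.11947464] 0.24511579800706493 (array([99.5,  0.1,  1.7]), array([-0.06,  0.06,  0.12]))
```

View pics/x_wrist.png

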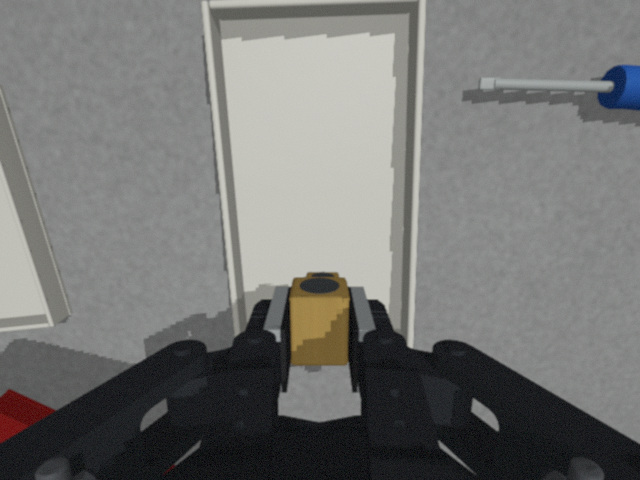

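```bash
python3 - <<'E'
from h import *
print(proj('x_wrist',[.517,-.404,.026]),proj('x_wrist',[.518,-.370,.026]), onz('x_wrist',(322,276),.026))
snap(['top','side'],'x');crop('x_top',310,190,450,280,5.5,'x1')
E
```

```text
[325.73360133 301.31563047] [320.92116391 249.61266553] [ 0.5166597  -0.38692367  0.026     ]
```

View pics/x1.png

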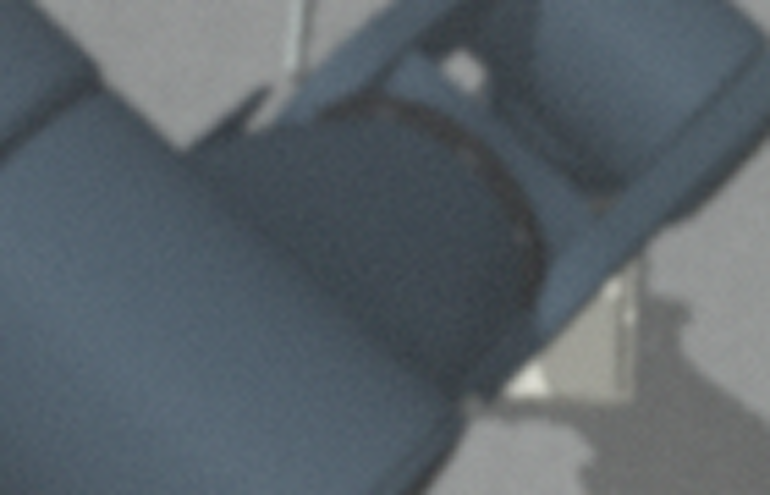

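View pics/x_side.png

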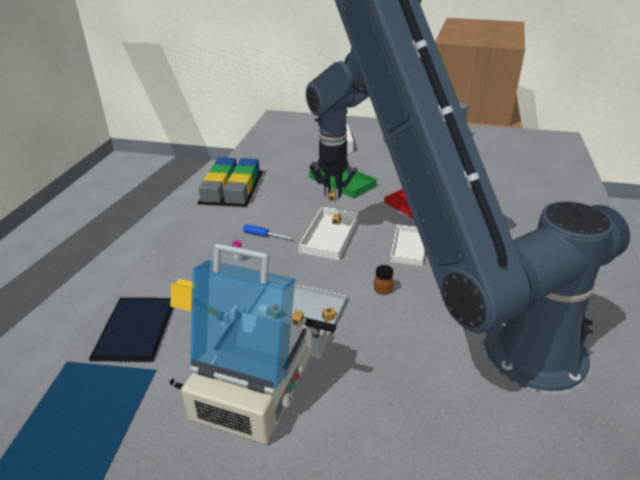

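Request:
move_arm([
  {"linear":[30,0,-4],"rot":[0,0,0],"jaw":12},
  {"linear":[35,0,-3],"rot":[0,0,0],"jaw":12},
  {"linear":[25,0,0],"rot":[0,0,0],"jaw":12},
  {"linear":[9,0,0],"rot":[0,0,0],"jaw":12},
  {"linear":[0,0,0],"rot":[0,0,0],"jaw":12},
  {"linear":[0,0,0],"rot":[0,0,0],"jaw":40},
  {"linear":[0,0,0],"rot":[0,0,0],"jaw":40},
  {"linear":[0,0,0],"rot":[0,0,0],"jaw":40},
  {"linear":[0,0,0],"rot":[0,0,0],"jaw":40},
  {"linear":[-20,0,0],"rot":[0,0,0],"jaw":40},
  {"linear":[-35,0,0],"rot":[0,0,0],"jaw":40},
  {"linear":[-35,0,0],"rot":[0,0,0],"jaw":40},
  {"linear":[-20,0,-10],"rot":[0,0,0],"jaw":40},
])

```text
t: 44.1
eef_pos: [0.5225, -0.3564, 0.135]
tcp_rot: [1.293, 1.139, -1.298]
force: [1.1, -0.9, 0.3]
opening: 0.47
```

```bash
python3 - <<'E'
from h import *
print(pose()[0],delta([.519,.023,.135],jawR(0)))
E
```

```text
[ 0.52247872 -0.35642861  0.13497195] (array([  -3.5,  -49.1, -376.2]), array([-0.22,  0.49, -0.32]))
```

Request:
move_arm([
  {"linear":[0,-3,-24],"rot":[0,0,0],"jaw":40},
  {"linear":[0,-5,-38],"rot":[0,0,0],"jaw":40},
  {"linear":[0,-5,-38],"rot":[0,0,0],"jaw":40},
  {"linear":[0,-5,-38],"rot":[0,0,0],"jaw":40},
  {"linear":[0,-5,-38],"rot":[0,0,0],"jaw":40},
  {"linear":[0,-5,-38],"rot":[0,0,0],"jaw":40},
  {"linear":[0,-5,-38],"rot":[0,0,0],"jaw":40},
  {"linear":[0,-5,-38],"rot":[0,0,0],"jaw":40},
  {"linear":[0,-5,-38],"rot":[0,0,0],"jaw":40},
  {"linear":[0,-4,-33],"rot":[0,0,0],"jaw":40},
  {"linear":[0,-2,-15],"rot":[0,0,0],"jaw":40},
  {"linear":[0,0,0],"rot":[-7,0,0],"jaw":40},
  {"linear":[0,0,0],"rot":[-7,0,0],"jaw":40},
  {"linear":[0,0,0],"rot":[-7,0,0],"jaw":40},
  {"linear":[0,0,0],"rot":[-7,0,0],"jaw":40},
  {"linear":[0,0,0],"rot":[-7,0,0],"jaw":40},
  {"linear":[0,0,0],"rot":[-7,0,0],"jaw":40},
  {"linear":[0,0,0],"rot":[-7,0,0],"jaw":40},
  {"linear":[0,0,0],"rot":[-7,0,0],"jaw":40},
  {"linear":[0,0,0],"rot":[-7,0,0],"jaw":40},
])

```text
t: 45.77
eef_pos: [0.5173, 0.0257, 0.1301]
tcp_rot: [0.455, 1.52, -0.461]
force: [0.8, -0.5, 0.6]
opening: 0.469
```

Request:
move_arm([
  {"linear":[10,0,0],"rot":[-7,0,0],"jaw":40},
  {"linear":[10,0,0],"rot":[-7,0,0],"jaw":40},
  {"linear":[10,0,0],"rot":[-7,0,0],"jaw":40},
  {"linear":[10,0,0],"rot":[-6,0,0],"jaw":38},
  {"linear":[0,0,0],"rot":[0,0,0],"jaw":38},
  {"linear":[0,0,0],"rot":[0,0,0],"jaw":38},
])

```text
t: 46.27
eef_pos: [0.517, 0.0256, 0.0896]
tcp_rot: [0.093, 1.57, -0.099]
force: [0.1, -0.4, 0.7]
opening: 0.445
```

```bash
python3 - <<'E'
from h import *
snap(['wrist'],'y')
print(pose()[0],get_obs()['q'].round(2),delta([.5197,.023,.018],jawR(90)))
E
```

```text
[0.51735573 0.02553519 0.09002074] [-0.16  0.63  1.83 -0.01  0.69 -1.61] (array([72. , -2. ,  2.6]), array([-0.29,  0.03,  0.2 ]))
```

View pics/y_wrist.png

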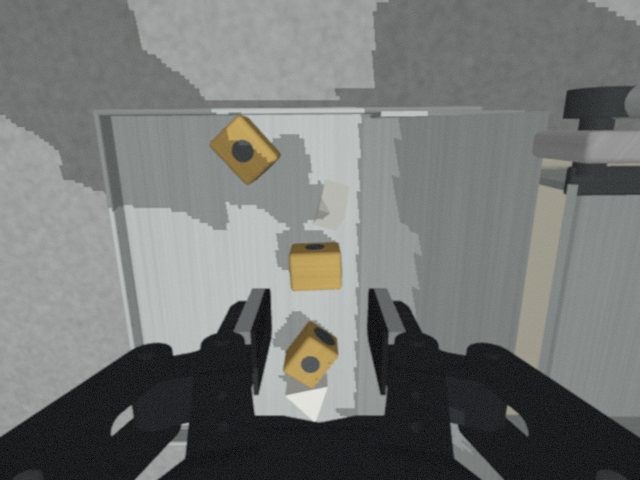

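Request:
move_arm([
  {"linear":[25,-2,2],"rot":[0,0,0],"jaw":35},
  {"linear":[25,-0.5,0],"rot":[0,0,0],"jaw":35},
  {"linear":[14,0,0],"rot":[0,0,0],"jaw":35},
  {"linear":[5,0,0],"rot":[0,0,0],"jaw":35},
  {"linear":[0,0,0],"rot":[0,0,0],"jaw":35},
  {"linear":[0,0,0],"rot":[0,0,0],"jaw":16},
  {"linear":[0,0,0],"rot":[0,0,0],"jaw":16},
  {"linear":[0,0,0],"rot":[0,0,0],"jaw":16},
  {"linear":[0,0,0],"rot":[0,0,0],"jaw":16},
])

```text
t: 47.07
eef_pos: [0.5194, 0.0226, 0.0216]
tcp_rot: [0.091, 1.567, -0.097]
force: [-0.4, -0.3, -0.1]
opening: 0.307
```

Request:
move_arm([
  {"linear":[-15,0,0],"rot":[0,0,0],"jaw":16},
  {"linear":[-30,0,0],"rot":[0,0,0],"jaw":16},
  {"linear":[-35,0,0],"rot":[0,0,0],"jaw":16},
  {"linear":[-20,-20,0],"rot":[0,0,0],"jaw":16},
  {"linear":[0,-38,4],"rot":[0,0,0],"jaw":16},
  {"linear":[0,-38,4],"rot":[0,0,0],"jaw":16},
  {"linear":[0,-38,4],"rot":[0,0,0],"jaw":16},
  {"linear":[0,-38,4],"rot":[0,0,0],"jaw":16},
  {"linear":[0,-38,4],"rot":[0,0,0],"jaw":16},
  {"linear":[0,-38,4],"rot":[0,0,0],"jaw":16},
  {"linear":[0,-38,4],"rot":[0,0,0],"jaw":16},
  {"linear":[0,-38,4],"rot":[0,0,0],"jaw":16},
  {"linear":[0,-20,4],"rot":[0,0,0],"jaw":16},
  {"linear":[0,0,0],"rot":[0,0,0],"jaw":16},
])

```text
t: 48.23
eef_pos: [0.5145, -0.3292, 0.1228]
tcp_rot: [0.091, 1.564, -0.104]
force: [0.7, 0.3, -0.7]
opening: 0.311
```

```bash
python3 - <<'E'
from h import *
snap(['wrist'],'z')
print(pose()[0],get_obs()['opening'],get_obs()['q'].round(2),delta([.523,-.315,.021],jawR(90)))
E
```

```text
[ 0.51363474 -0.3257921   0.12232783] 0.31155315430774844 [-0.75  0.66  1.58 -0.    0.9  -2.19] (array([101.3,  12.4,   7.8]), array([-0.36,  0.11,  0.28]))
```

View pics/z_wrist.png

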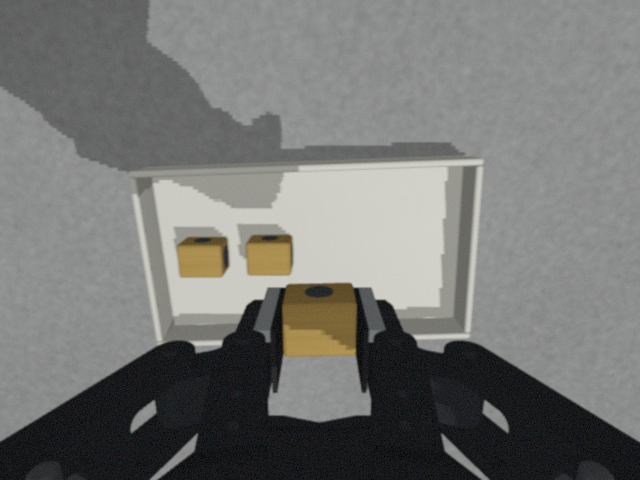

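Request:
move_arm([
  {"linear":[0,0,0],"rot":[7,0,0],"jaw":16},
  {"linear":[0,0,0],"rot":[7,0,0],"jaw":16},
  {"linear":[0,0,0],"rot":[7,0,0],"jaw":16},
  {"linear":[0,0,0],"rot":[7,0,0],"jaw":16},
  {"linear":[0,0,0],"rot":[7,0,0],"jaw":16},
  {"linear":[0,0,0],"rot":[7,0,0],"jaw":16},
  {"linear":[0,0,0],"rot":[7,0,0],"jaw":16},
  {"linear":[0,0,0],"rot":[7,0,0],"jaw":16},
  {"linear":[0,0,0],"rot":[7,0,0],"jaw":16},
  {"linear":[0,0,0],"rot":[7,0,0],"jaw":16},
  {"linear":[0,0,0],"rot":[7,0,0],"jaw":16},
  {"linear":[0,0,0],"rot":[7,0,0],"jaw":16},
  {"linear":[0,0,0],"rot":[6,0,0],"jaw":16},
  {"linear":[0,0,0],"rot":[0,0,0],"jaw":16},
])

```text
t: 49.45
eef_pos: [0.5133, -0.3208, 0.122]
tcp_rot: [1.295, 1.15, -1.299]
force: [-0.2, 0.2, 0.2]
opening: 0.312
```

```bash
python3 - <<'E'
from h import *
print(pose()[0],get_obs()['opening'],delta([.522,-.325,.022],jawR(0)))
print([onz('z_wrist',p,.026).round(3) for p in [(203,258),(270,255),(293,257)]], [onz('z_wrist',p,.028).round(4) for p in [(134,173),(482,160),(158,343),(469,336)]])
E
```

```text
[ 0.51330113 -0.32078058  0.12195551] 0.31196599360030536 (array([100. ,   9.3,   2.9]), array([-0.16,  0.13,  0.06]))
[array([ 0.512, -0.402,  0.026]), array([ 0.515, -0.36 ,  0.026]), array([ 0.518, -0.347,  0.026])] [array([ 0.456 , -0.4299,  0.028 ]), array([ 0.4733, -0.2319,  0.028 ]), array([ 0.5654, -0.4424,  0.028 ]), array([ 0.5843, -0.2414,  0.028 ])]
```

Request:
move_arm([
  {"linear":[30,5,1],"rot":[0,0,0],"jaw":16},
  {"linear":[35,4,0],"rot":[0,0,0],"jaw":16},
  {"linear":[25,0,0],"rot":[0,0,0],"jaw":16},
  {"linear":[10,0,0],"rot":[0,0,0],"jaw":16},
  {"linear":[0,0,0],"rot":[0,0,0],"jaw":16},
  {"linear":[0,0,0],"rot":[0,0,0],"jaw":44},
  {"linear":[0,0,0],"rot":[0,0,0],"jaw":44},
  {"linear":[0,0,0],"rot":[0,0,0],"jaw":44},
  {"linear":[0,0,0],"rot":[0,0,0],"jaw":44},
  {"linear":[-20,0,0],"rot":[0,0,0],"jaw":44},
  {"linear":[-35,0,0],"rot":[0,0,0],"jaw":44},
  {"linear":[-35,0,0],"rot":[0,0,0],"jaw":44},
  {"linear":[-20,0,-10],"rot":[0,0,0],"jaw":44},
])

```text
t: 50.53
eef_pos: [0.5251, -0.3177, 0.1356]
tcp_rot: [1.293, 1.14, -1.297]
force: [0.3, -0.5, 1.1]
opening: 0.518
```

```bash
python3 - <<'E'
from h import *
print(pose()[0],delta([.5743,.013,.135],jawR(0)))
E
```

```text
[ 0.52507576 -0.31767534  0.13557409] (array([  -2. ,    9.2, -334.2]), array([-0.2 ,  0.45, -0.31]))
```

Request:
move_arm([
  {"linear":[0,0,-20],"rot":[0,0,0],"jaw":40},
  {"linear":[0,1,-38],"rot":[0,0,0],"jaw":40},
  {"linear":[0,1,-38],"rot":[0,0,0],"jaw":40},
  {"linear":[0,1,-38],"rot":[0,0,0],"jaw":40},
  {"linear":[0,1,-38],"rot":[0,0,0],"jaw":40},
  {"linear":[0,1,-38],"rot":[0,0,0],"jaw":40},
  {"linear":[0,1,-38],"rot":[0,0,0],"jaw":40},
  {"linear":[0,1,-38],"rot":[0,0,0],"jaw":40},
  {"linear":[0,1,-32],"rot":[0,0,0],"jaw":40},
  {"linear":[0,1,-16],"rot":[-7,0,0],"jaw":40},
  {"linear":[0,0,0],"rot":[-7,0,0],"jaw":40},
  {"linear":[0,0,0],"rot":[-7,0,0],"jaw":40},
  {"linear":[5,0,0],"rot":[-7,0,0],"jaw":40},
  {"linear":[10,0,0],"rot":[-7,0,0],"jaw":40},
  {"linear":[10,0,0],"rot":[-7,0,0],"jaw":36},
  {"linear":[10,0,0],"rot":[-7,0,0],"jaw":34},
  {"linear":[10,0,0],"rot":[-6,0,0],"jaw":30},
  {"linear":[0,0,0],"rot":[0,0,0],"jaw":30},
  {"linear":[0,0,0],"rot":[0,0,0],"jaw":30},
])

```text
t: 52.12
eef_pos: [0.5719, 0.0155, 0.0855]
tcp_rot: [0.57, 1.494, -0.576]
force: [0.6, 0.1, 0.0]
opening: 0.352
```

```bash
python3 - <<'E'
from h import *
snap(['wrist'],'aa')
print(pose()[0],get_obs()['opening'],get_obs()['q'].round(2),delta([.5743,.013,.020],jawR(55)))
E
```

```text
[0.5724315  0.01539184 0.08597374] 0.35037884117322626 [-0.17  0.68  1.69 -0.    0.77 -1.  ] (array([66. , -0.3,  2.8]), array([-0.28,  0.13,  0.16]))
```

View pics/aa_wrist.png

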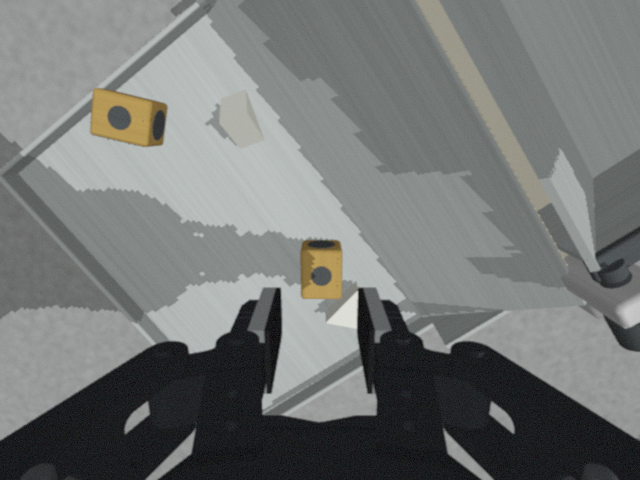

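Request:
move_arm([
  {"linear":[25,0,-2],"rot":[0,0,0],"jaw":29},
  {"linear":[20,0,0],"rot":[0,0,0],"jaw":29},
  {"linear":[14,0,0],"rot":[0,0,0],"jaw":29},
  {"linear":[6,0,0],"rot":[0,0,0],"jaw":29},
  {"linear":[0,0,0],"rot":[0,0,0],"jaw":29},
  {"linear":[0,0,0],"rot":[0,0,0],"jaw":12},
  {"linear":[0,0,0],"rot":[0,0,0],"jaw":12},
  {"linear":[0,0,0],"rot":[0,0,0],"jaw":12},
  {"linear":[0,0,0],"rot":[0,0,0],"jaw":12},
])

```text
t: 52.92
eef_pos: [0.5714, 0.0164, 0.0215]
tcp_rot: [0.569, 1.492, -0.574]
force: [-0.7, 0.2, -0.1]
opening: 0.238
```

Request:
move_arm([
  {"linear":[-15,0,0],"rot":[0,0,0],"jaw":12},
  {"linear":[-30,0,0],"rot":[0,0,0],"jaw":12},
  {"linear":[-35,0,0],"rot":[7,0,0],"jaw":12},
  {"linear":[-20,0,0],"rot":[7,0,0],"jaw":12},
  {"linear":[0,0,0],"rot":[7,0,0],"jaw":12},
  {"linear":[0,0,0],"rot":[7,0,0],"jaw":12},
  {"linear":[0,0,0],"rot":[7,0,0],"jaw":12},
  {"linear":[0,0,0],"rot":[7,0,0],"jaw":12},
  {"linear":[0,0,0],"rot":[7,0,0],"jaw":12},
  {"linear":[0,0,0],"rot":[6,0,0],"jaw":12},
  {"linear":[0,0,0],"rot":[0,0,0],"jaw":12},
  {"linear":[0,0,0],"rot":[0,0,0],"jaw":12},
])

```text
t: 53.92
eef_pos: [0.5708, 0.0169, 0.121]
tcp_rot: [1.292, 1.149, -1.296]
force: [-0.2, 0.9, -1.7]
opening: 0.235
```

```bash
python3 - <<'E'
from h import *
print(pose()[0],get_obs()['opening'],delta([.523,-.289,.122],jawR(0)))
E
```

```text
[0.57084082 0.01688174 0.12099183] 0.23507821750800503 (array([ 1.000e-01, -1.190e+01,  3.094e+02]), array([ 0.  ,  0.2 , -0.03]))
```

Request:
move_arm([
  {"linear":[0,-1,20],"rot":[0,0,0],"jaw":12},
  {"linear":[0,-1.5,38],"rot":[0,0,0],"jaw":12},
  {"linear":[0,-1.5,38],"rot":[0,0,0],"jaw":12},
  {"linear":[0,-1.5,38],"rot":[0,0,0],"jaw":12},
  {"linear":[0,-1.5,38],"rot":[0,0,0],"jaw":12},
  {"linear":[0,-1.5,38],"rot":[0,0,0],"jaw":12},
  {"linear":[0,-1.5,38],"rot":[0,0,0],"jaw":12},
  {"linear":[0,-1.5,32],"rot":[0,0,0],"jaw":12},
  {"linear":[0,-0.5,20],"rot":[0,0,0],"jaw":12},
  {"linear":[0,0,6],"rot":[0,0,0],"jaw":12},
  {"linear":[0,0,0],"rot":[0,0,0],"jaw":12},
  {"linear":[0,0,0],"rot":[0,0,0],"jaw":12},
])

```text
t: 54.92
eef_pos: [0.5221, -0.2846, 0.1216]
tcp_rot: [1.294, 1.15, -1.298]
force: [0.7, 1.3, -1.7]
opening: 0.238
```

```bash
python3 - <<'E'
from h import *
snap(['wrist','side'],'ab')
print(pose()[0],get_obs()['opening'],delta([.523,-.286,.022],jawR(0)))
crop('ab_side',280,180,400,280,6,'ab1')
E
```

```text
[ 0.52235522 -0.28351619  0.12157239] 0.2406990250294261 (array([99.6,  1. ,  2.2]), array([-0.02,  0.13,  0.06]))
```

View pics/ab_wrist.png

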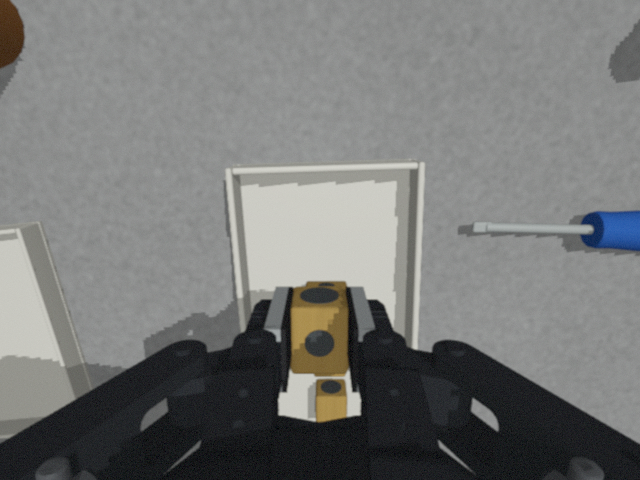

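View pics/ab1.png

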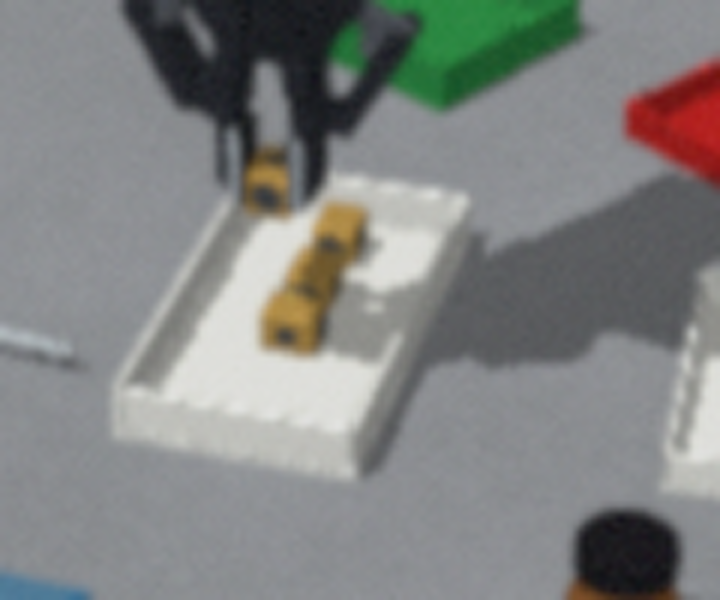

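```bash
python3 - <<'E'
from h import *
print(onz('ab_wrist',(328,283),.026),onz('ab_wrist',(325,170),.028))
E
```

```text
[ 0.52369413 -0.30822165  0.026     ] [ 0.52983045 -0.23860908  0.028     ]
```

Request:
move_arm([
  {"linear":[30,1,0],"rot":[0,0,0],"jaw":12},
  {"linear":[35,0,0],"rot":[0,0,0],"jaw":12},
  {"linear":[25,0,0],"rot":[0,0,0],"jaw":12},
  {"linear":[9,0,0],"rot":[0,0,0],"jaw":12},
  {"linear":[0,0,0],"rot":[0,0,0],"jaw":12},
  {"linear":[0,0,0],"rot":[0,0,0],"jaw":40},
  {"linear":[0,0,0],"rot":[0,0,0],"jaw":40},
  {"linear":[0,0,0],"rot":[0,0,0],"jaw":40},
  {"linear":[0,0,0],"rot":[0,0,0],"jaw":40},
  {"linear":[-20,0,0],"rot":[0,0,0],"jaw":40},
  {"linear":[-35,0,0],"rot":[0,0,0],"jaw":40},
  {"linear":[-35,0,0],"rot":[0,0,0],"jaw":40},
  {"linear":[-20,0,-10],"rot":[0,0,0],"jaw":40},
])

```text
t: 56.1
eef_pos: [0.5263, -0.2782, 0.1364]
tcp_rot: [1.294, 1.14, -1.297]
force: [0.6, -0.6, 1.5]
opening: 0.471
```

```bash
python3 - <<'E'
from h import *
print(pose()[0],delta([.455,-.0045,.135],jawR(0)))
E
```

```text
[ 0.5262749  -0.27820524  0.13639488] (array([  -1.1, -103.7, -263.1]), array([-0.22,  0.43, -0.32]))
```

Request:
move_arm([
  {"linear":[0,-8,-20],"rot":[0,0,0],"jaw":40},
  {"linear":[0,-14,-36],"rot":[0,0,0],"jaw":40},
  {"linear":[0,-14,-36],"rot":[0,0,0],"jaw":40},
  {"linear":[0,-14,-36],"rot":[0,0,0],"jaw":40},
  {"linear":[0,-14,-36],"rot":[0,0,0],"jaw":40},
  {"linear":[0,-14,-36],"rot":[0,0,0],"jaw":40},
  {"linear":[0,-14,-32],"rot":[0,0,0],"jaw":40},
  {"linear":[0,-8,-20],"rot":[0,0,0],"jaw":40},
  {"linear":[0,-4,-11],"rot":[7,0,0],"jaw":40},
  {"linear":[0,0,0],"rot":[7,0,0],"jaw":40},
  {"linear":[5,0,0],"rot":[7,0,0],"jaw":40},
  {"linear":[10,0,0],"rot":[7,0,0],"jaw":36},
  {"linear":[10,0,0],"rot":[7,0,0],"jaw":34},
  {"linear":[10,0,0],"rot":[7,0,0],"jaw":32},
  {"linear":[10,0,0],"rot":[6,0,0],"jaw":32},
  {"linear":[0,0,0],"rot":[0,0,0],"jaw":32},
  {"linear":[0,0,0],"rot":[0,0,0],"jaw":32},
])

```text
t: 57.52
eef_pos: [0.4526, -0.0023, 0.0868]
tcp_rot: [1.866, 0.592, -1.87]
force: [-0.1, -0.1, -0.3]
opening: 0.373
```

```bash
python3 - <<'E'
from h import *
snap(['wrist'],'ac')
print(pose()[0],get_obs()['opening'],get_obs()['q'].round(2),delta([.455,-.0045,.030],jawR(-48)))
E
```

```text
[ 0.45290549 -0.00234624  0.08709868] 0.3776176242133364 [-0.25  0.59  1.99 -0.01  0.57  0.71] (array([57.1,  2.8, -0.6]), array([ 0.  ,  0.12, -0.16]))
```

View pics/ac_wrist.png

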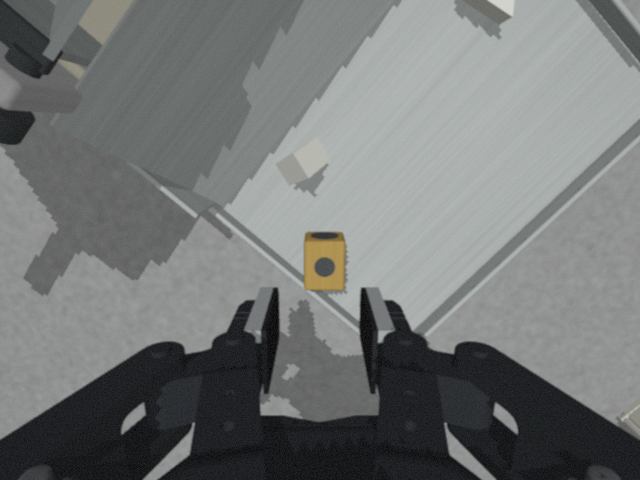

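Request:
move_arm([
  {"linear":[25,2,-2],"rot":[0,0,0],"jaw":32},
  {"linear":[20,0.5,0],"rot":[0,0,0],"jaw":32},
  {"linear":[12,0,0],"rot":[0,0,0],"jaw":32},
  {"linear":[0,0,0],"rot":[0,0,0],"jaw":32},
  {"linear":[0,0,0],"rot":[0,0,0],"jaw":12},
  {"linear":[0,0,0],"rot":[0,0,0],"jaw":12},
  {"linear":[0,0,0],"rot":[0,0,0],"jaw":12},
  {"linear":[0,0,0],"rot":[0,0,0],"jaw":12},
])

```text
t: 58.23
eef_pos: [0.4564, -0.0035, 0.0307]
tcp_rot: [1.869, 0.588, -1.869]
force: [0.2, 0.2, -0.3]
opening: 0.233
```

```bash
python3 - <<'E'
from h import *
o=get_obs();print(pose()[0],o['force'])
print(RF()@np.array([1,0,0])@pose()[1])
E
```

```text
[ 0.45639982 -0.00351523  0.03069028] [ 0.19194505  0.24443518 -0.3069698 ]
[ 0.00203568  0.66754223 -0.74456916]
```

Gripped by its top. Lift 4 mm, move 32 mm inward, set down, regrip deeper, lift.

Request:
move_arm([
  {"linear":[-4,0,0],"rot":[0,0,0],"jaw":12},
  {"linear":[0,7,-8],"rot":[0,0,0],"jaw":12},
  {"linear":[0,8,-9],"rot":[0,0,0],"jaw":12},
  {"linear":[0,7,-7],"rot":[0,0,0],"jaw":12},
  {"linear":[0,0,0],"rot":[0,0,0],"jaw":12},
  {"linear":[4,0,0],"rot":[0,0,0],"jaw":12},
  {"linear":[0,0,0],"rot":[0,0,0],"jaw":30},
  {"linear":[0,0,0],"rot":[0,0,0],"jaw":30},
  {"linear":[0,0,0],"rot":[0,0,0],"jaw":30},
  {"linear":[11,0,1],"rot":[0,0,0],"jaw":30},
  {"linear":[0,0,0],"rot":[0,0,0],"jaw":30},
  {"linear":[0,0,0],"rot":[0,0,0],"jaw":12},
  {"linear":[0,0,0],"rot":[0,0,0],"jaw":12},
  {"linear":[0,0,0],"rot":[0,0,0],"jaw":12},
  {"linear":[0,0,0],"rot":[0,0,0],"jaw":12},
  {"linear":[-15,0,0],"rot":[0,0,0],"jaw":12},
  {"linear":[-30,0,0],"rot":[0,0,0],"jaw":12},
  {"linear":[-35,0,0],"rot":[0,0,0],"jaw":12},
  {"linear":[-20,0,0],"rot":[0,0,0],"jaw":12},
  {"linear":[0,0,0],"rot":[0,0,0],"jaw":12},
])

```text
t: 59.9
eef_pos: [0.4899, -0.0083, 0.1227]
tcp_rot: [1.874, 0.584, -1.862]
force: [0.5, 0.0, -0.2]
opening: 0.241
```

```bash
python3 - <<'E'
from h import *
snap(['wrist'],'ad')
o=get_obs();print(pose()[0],o['force'],o['opening'],o['q'].round(2),delta([.49,-.33,.12],jawR(90)))
E
```

```text
[ 0.4887862  -0.00809673  0.12092332] [-0.1647835   0.40166314 -0.90170844] 0.23758860006547305 [-0.24  0.54  1.88 -0.01  0.71  0.72] (array([  2.5, 263.8, 184.4]), array([-138.13,    0.44,   -0.28]))
```

View pics/ad_wrist.png

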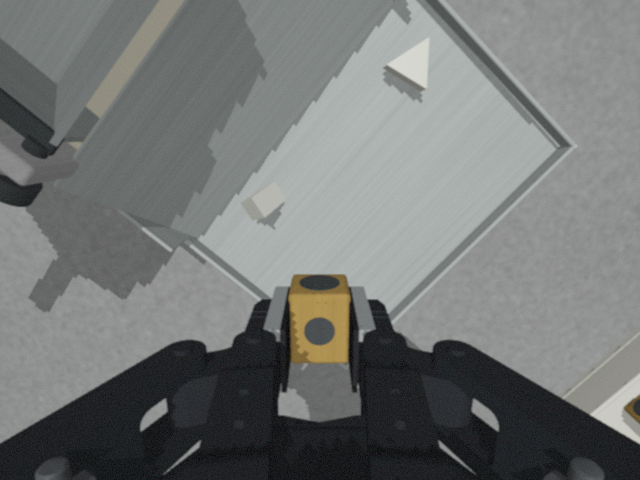

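Request:
move_arm([
  {"linear":[0,14,10],"rot":[0,0,0],"jaw":12},
  {"linear":[0,30,21.5],"rot":[0,0,0],"jaw":12},
  {"linear":[0,30,21.5],"rot":[0,0,0],"jaw":12},
  {"linear":[0,30,21.5],"rot":[0,0,0],"jaw":12},
  {"linear":[0,30,21.5],"rot":[0,0,0],"jaw":12},
  {"linear":[0,30,21.5],"rot":[0,0,0],"jaw":12},
  {"linear":[0,30,21.5],"rot":[0,0,0],"jaw":12},
  {"linear":[0,30,21.5],"rot":[0,0,0],"jaw":12},
  {"linear":[0,28,20],"rot":[0,0,0],"jaw":12},
  {"linear":[0,14,10],"rot":[0,0,0],"jaw":12},
  {"linear":[0,0,0],"rot":[7,0,0],"jaw":12},
  {"linear":[0,0,0],"rot":[7,0,0],"jaw":12},
  {"linear":[0,0,0],"rot":[7,0,0],"jaw":12},
  {"linear":[0,0,0],"rot":[7,0,0],"jaw":12},
  {"linear":[0,0,0],"rot":[7,0,0],"jaw":12},
  {"linear":[0,0,0],"rot":[7,0,0],"jaw":12},
  {"linear":[0,0,0],"rot":[0,0,0],"jaw":12},
])

```text
t: 61.37
eef_pos: [0.484, -0.3335, 0.1184]
tcp_rot: [-2.156, 0.132, 2.162]
force: [-0.2, -0.1, -0.5]
opening: 0.241
```

```bash
python3 - <<'E'
from h import *
snap(['wrist'],'ae')
o=get_obs();print(pose()[0],o['force'],o['opening'],o['q'].round(2),delta([.487,-.335,.022],jawR(-90)))
E
```

```text
[ 0.48405693 -0.33369884  0.11856678] [-0.57846601  0.42815571 -1.58865517] 0.24509956647949716 [-0.79  0.64  1.63 -0.    0.87  0.9 ] (array([96.6,  0.8, -3.3]), array([ 0.02,  0.14, -0.08]))
```

View pics/ae_wrist.png

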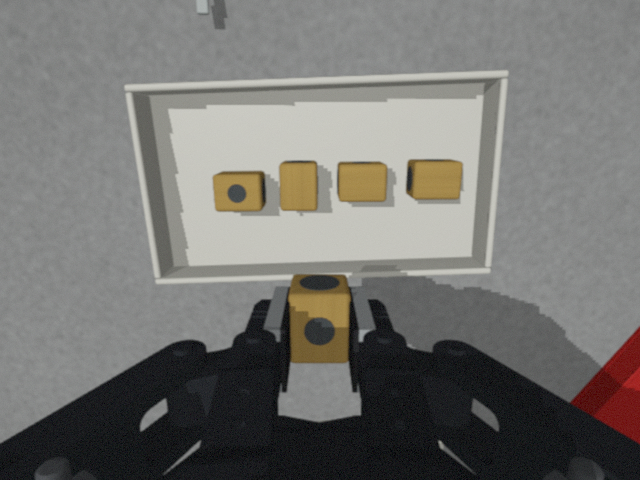

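```bash
python3 - <<'E'
from h import *
for x in (.487-.014,.487,.487+.014): print(proj('ae_wrist',[x,-.335,.015]).round(0))
print(onz('ae_wrist',(320,270),.028),onz('ae_wrist',(320,263),.02),[onz('ae_wrist',p,.026).round(4) for p in [(238,191),(299,186),(362,182),(434,180),(299,210)]])
E
```

```text
[323. 258.]
[321. 237.]
[318. 215.]
[ 0.4701047  -0.33245285  0.028     ] [ 0.47175131 -0.33269095  0.02      ] [array([ 0.523 , -0.2915,  0.026 ]), array([ 0.5215, -0.3266,  0.026 ]), array([ 0.5194, -0.3626,  0.026 ]), array([ 0.5156, -0.4035,  0.026 ]), array([ 0.5077, -0.3247,  0.026 ])]
```

Request:
move_arm([
  {"linear":[0,0,-20],"rot":[0,0,0],"jaw":12},
  {"linear":[0,0,-30],"rot":[0,0,0],"jaw":12},
  {"linear":[0,0,-20],"rot":[0,0,0],"jaw":12},
  {"linear":[30,0,0],"rot":[0,0,0],"jaw":12},
  {"linear":[0,0,0],"rot":[0,0,0],"jaw":12},
  {"linear":[0,0,0],"rot":[0,0,0],"jaw":12},
])

```text
t: 61.92
eef_pos: [0.5525, -0.3414, 0.0875]
tcp_rot: [-2.155, 0.125, 2.167]
force: [-0.4, -0.2, -0.8]
opening: 0.241
```

```bash
python3 - <<'E'
from h import *
snap(['wrist'],'af')
print(delta([.5545,-.34,.021],jawR(-90)))
for x in (.5545-.014,.5545+.014): print(proj('af_wrist',[x,-.34,.015]).round(0))
E
```

```text
(array([67.8, -2.5, -1.3]), array([-0.04,  0.18, -0.08]))
[319. 278.]
[313. 229.]
```

View pics/af_wrist.png

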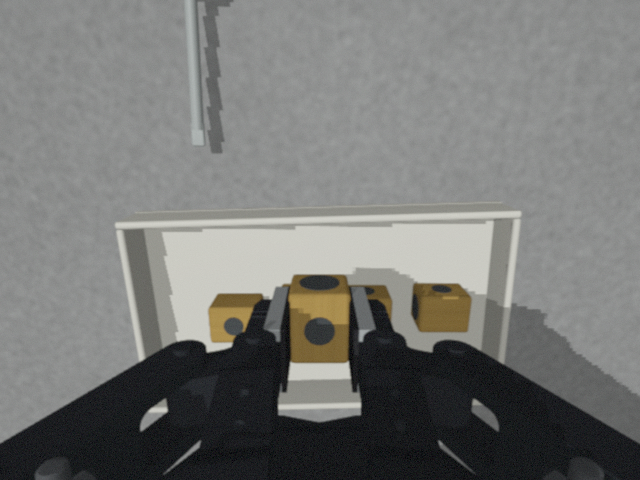

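Request:
move_arm([
  {"linear":[30,-1,0],"rot":[0,0,0],"jaw":12},
  {"linear":[25,-1,0],"rot":[0,0,0],"jaw":12},
  {"linear":[11,0,0],"rot":[0,0,0],"jaw":12},
  {"linear":[0,0,0],"rot":[0,0,0],"jaw":12},
  {"linear":[0,0,0],"rot":[0,0,0],"jaw":12},
])

```text
t: 62.38
eef_pos: [0.5543, -0.3418, 0.0244]
tcp_rot: [-2.161, 0.133, 2.162]
force: [-0.5, 1.0, -0.4]
opening: 0.239
```

Request:
move_arm([
  {"linear":[0,0,0],"rot":[0,0,0],"jaw":34},
  {"linear":[0,0,0],"rot":[0,0,0],"jaw":34},
  {"linear":[0,0,0],"rot":[0,0,0],"jaw":34},
  {"linear":[0,0,0],"rot":[0,0,0],"jaw":34},
  {"linear":[-20,0,0],"rot":[0,0,0],"jaw":34},
  {"linear":[-35,0,0],"rot":[0,0,0],"jaw":34},
  {"linear":[-40,0,0],"rot":[0,0,0],"jaw":34},
  {"linear":[-40,0,20],"rot":[0,0,0],"jaw":34},
  {"linear":[-40,0,35],"rot":[0,0,0],"jaw":34},
  {"linear":[0,0,35],"rot":[0,0,0],"jaw":34},
  {"linear":[0,20,30],"rot":[0,0,0],"jaw":34},
  {"linear":[0,35,0],"rot":[0,0,0],"jaw":34},
  {"linear":[0,38,0],"rot":[0,0,0],"jaw":34},
  {"linear":[0,38,0],"rot":[0,0,0],"jaw":34},
  {"linear":[0,38,0],"rot":[0,0,0],"jaw":34},
  {"linear":[0,30,0],"rot":[0,0,0],"jaw":34},
  {"linear":[0,0,0],"rot":[0,0,0],"jaw":34},
])

```text
t: 63.8
eef_pos: [0.4192, -0.5329, 0.1892]
tcp_rot: [-2.165, 0.146, 2.16]
force: [1.3, 0.2, 0.2]
opening: 0.397
```

```bash
python3 - <<'E'
from h import *
snap(['wrist','top','side'],'ag')
o=get_obs();print(o['t'],o['eef_pos'],o['q'].round(2))
crop('ag_top',90,120,450,290,2.2,'ag1');crop('ag_side',140,170,440,440,2.2,'ag2')
E
```

```text
63.95 [ 0.42007813 -0.52494424  0.18810984] [-1.06  0.65  1.36 -0.    1.13  0.63]
```

View pics/ag1.png

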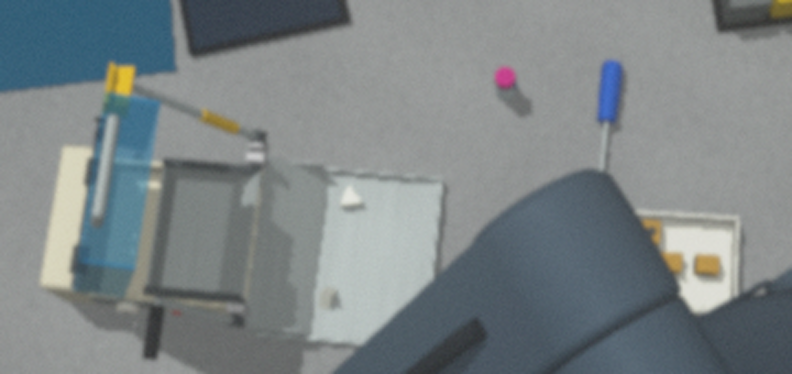

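View pics/ag2.png

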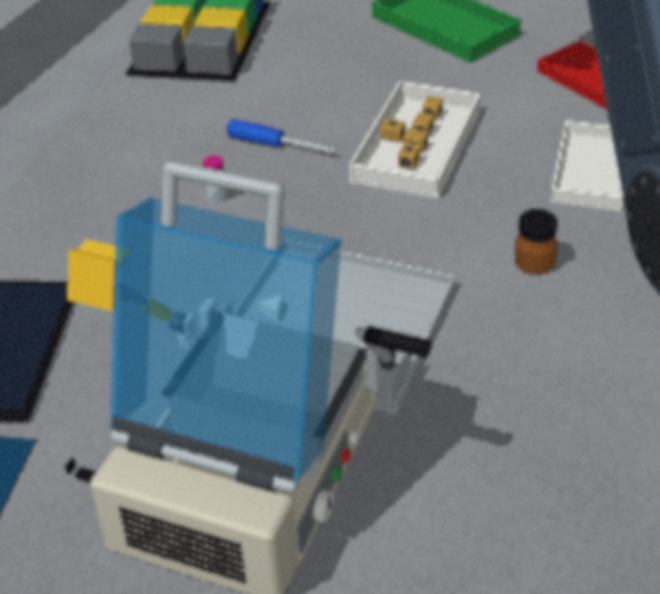

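```bash
python3 - <<'E'
from h import *
crop('ag_side',290,200,370,265,9,'ah')
E
```

```text
(no output)
```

View pics/ah.png

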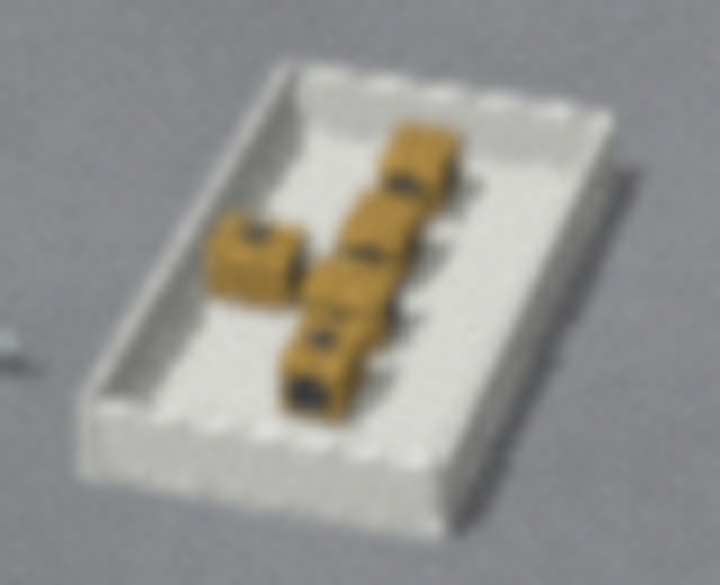

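```bash
python3 -c "
from rig import finish_job,get_obs
print(finish_job(), get_obs()['t'])"
```

```text
the job is handed in; nothing more can be done
the job is handed in; nothing more can be done
```

The job is handed in at about 64 s of the 210 s allowed. All five brass fittings are in the larger ivory tray, and the hood is propped open on the rod.

**What I did**
- **Hood and rod:** I lifted the hood to its stop and swung the rod up to its stop (about 0.945 rad). Then I let the hood down onto the rod at about 1.25 rad.
- **Tub:** I cranked it to about 2.09 rad, where everything slid out, and then back against its upright stop.
- **Fittings:** I picked the five fittings out of the pan and set them in the tray.

**Last checks (top and side images)**
- The five fittings lie flat in the tray, both chips are in the pan, and the tub is empty.
- The hood stands open with the rod's tip in the yellow socket. The tip itself is hidden inside the lug, so that rests on the hood's angle and the resistance I felt while lowering it.
- The vial, jar and screwdriver appear at the same image positions as at the start. The arm is clear of everything.

**What went wrong or disagreed**
- **Rod:** my first swing stopped short at about 0.75 rad. I caught it in the images and swung the rod again.
- **Crank:** while I turned the tub back, the force on the wrist briefly reached about 50 N. That was the fingers pressing on the crank bar, not the gripper's body, and it eased once I adjusted the path.
- **Fitting against the pan wall:** I first gripped it by its top, moved it clear of the wall, then gripped it again lower down.
- **Pan corner:** one corner in an early wrist image was about 10 pixels off my fit of the finisher, probably a misreading.

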